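# Pack the sample vials in the gasketed transport case

### The job

Pack the sample vials for shipment: lay every capped vial from the steel tray in the V-cradles of the open metal transport case, one to a cradle, and leave the stoppers, glass cuvettes and spatula in the tray. Then press both hinged hold-down flaps down until their spring catches snap and hold them, swing the case lid shut, and turn the T-handle clockwise as far as it goes so that the latch draws the lid tight on its gasket. Do not knock over the flask.

Things in the scene. Friction and masses are not known exactly. Their poses are not given: they have to be found in the camera images.
- case: Metal transport case, fixed, open at the top: 178 mm (its x) by 296 mm (its y). Origin: centre of the underside, on the bench; x away from the robot (yaw varies), y left, z up. Walls 6 mm; rim 80 mm, gasket top 88 mm above the bench. Lid hinged at the back, two flaps at the front, four V-cradles side by side along y between them, 64 mm apart.
- cradle_0 (a point): Leftmost V-cradle: where the middle of a seated vial lies (along the case's x, either end first), 36 mm above the bench; axes as the case's. Each cradle: two 6 mm thick 45-degree V ribs 29 mm before and behind this point (V bottom 20 mm, ridges 52 mm above the bench); between them 50 mm free for fingers down to the floor at 12 mm; end stops 39 mm before and behind, 40 mm high.
- cradle_1 (a point): Second from left V-cradle: the same point; like cradle_0.
- cradle_2 (a point): Third from left V-cradle: the same point; like cradle_0.
- cradle_3 (a point): Rightmost V-cradle: the same point; like cradle_0.
- vial_0_mid (a point): Middle of a capped plastic specimen vial, 68 mm long (its y), lying, 35 g: black cap 25 mm in diameter, 16 mm long at its -y end, with a squared anti-roll collar (26 mm across, 5 mm long, 18 mm from the middle) at the cap's foot; grey body 22 mm in diameter. x and z may point anywhere round y. Starts in the tray, its middle about 15 mm above the bench. May be absent (None).
- vial_1_mid (a point): Middle of a capped plastic specimen vial, 68 mm long (its y), lying, 35 g: black cap 25 mm in diameter, 16 mm long at its -y end, with a squared anti-roll collar (26 mm across, 5 mm long, 18 mm from the middle) at the cap's foot; grey body 22 mm in diameter. x and z may point anywhere round y. Starts in the tray, its middle about 15 mm above the bench. May be absent (None).
- vial_2_mid (a point): Middle of a capped plastic specimen vial, 68 mm long (its y), lying, 35 g: black cap 25 mm in diameter, 16 mm long at its -y end, with a squared anti-roll collar (26 mm across, 5 mm long, 18 mm from the middle) at the cap's foot; grey body 22 mm in diameter. x and z may point anywhere round y. Starts in the tray, its middle about 15 mm above the bench. May be absent (None).
- vial_3_mid (a point): Middle of a capped plastic specimen vial, 68 mm long (its y), lying, 35 g: black cap 25 mm in diameter, 16 mm long at its -y end, with a squared anti-roll collar (26 mm across, 5 mm long, 18 mm from the middle) at the cap's foot; grey body 22 mm in diameter. x and z may point anywhere round y. Starts in the tray, its middle about 15 mm above the bench. May be absent (None).
- tray: Shallow steel tray, 250 mm (its x) by 320 mm (its y), fixed, lined with a ribbed grey mat; mat top 2.5 mm, rim 9 mm above the bench. Origin: centre of the underside. The vials lie in it among two stoppers, two cuvettes and a spatula.
- stopper_a: Rubber stopper, 25 mm in diameter, 24 mm high, standing in the tray; origin at the centre of its foot. Leave it in the tray.
- stopper_b: Rubber stopper like the other one. Leave it in the tray.
- cuvette_a: Glass cuvette, 12 x 45 x 12 mm, lying in the tray; origin at the centre of its underside. Leave it in the tray.
- cuvette_b: Glass cuvette like the other one. Leave it in the tray.
- spatula: Flat steel laboratory spatula, 14 x 181 x 5 mm, lying in the tray along one long rim; origin at the middle of its underside. Leave it in the tray.
- flap_left (a joint): Left hold-down flap, over the two left cradles: clear plate 112 mm wide, 3 mm thick, steel bar 6 mm along its free edge, 106 mm from its hinge at the case's front. Value: 0 shut, 1.75 open, standing, leaning to the robot. A light spring (0.5 to 1.5 N) holds it open. Swung down its edge meets a spring catch at 0.10, snaps past at about 7 N (80 mm from the hinge), then stays at about 0.006 by itself.
- flap_right (a joint): Right flap, over the two right cradles, like the left one.
- flap_left_hinge (a point): Point on the left flap's hinge axis (which runs along the case's y), at the middle of the flap's width, 56 mm above the bench; axes as the case's. The flap's plate is centred on this axis: shut it reaches from here towards the case's +x.
- flap_right_hinge (a point): The same for the right flap.
- lid (a joint): Case lid: plate 8 mm thick, 300 mm wide, reaching 180 mm from its hinge at the case's back. Value: opening angle, 0 fully drawn down, 1.85 at most (standing, leaning back). A friction hinge (0.4 N m) keeps it where it is left. Pushed shut (a few N) it rests on the gasket at about 0.02; only the latch draws it to 0 and keeps it there. It cannot shut while a flap stands open.
- lid_hinge (a point): Point on the lid's hinge axis (along the case's y) at the middle of the lid's width, 86 mm above the bench; axes as the case's. The lid's outer face lies 6 mm outside this axis (above it when shut).
- latch (a joint): T-handle in the lid, 134 mm from the lid's hinge, mid-width. Value: angle turned clockwise (from above, lid shut), 0 released to 1.60 at the stop. With the lid on its gasket it turns easily to about 0.7; then its pawl runs under the ramped keeper in the case and draws the lid down (up to 0.3 N m), fully from about 1.35. Stays where left. Turned before the lid is shut, its pawl fouls the keeper.
- latch_grip (a point): Middle of the T-handle's bar, 33 mm outside the lid's outer face (on the outside of the lid, so behind it while it stands open; 125 mm above the bench when shut). Bar 74 mm long, 14 mm wide, 18 mm high; this point's x runs along the bar, z outward along the latch's axis. At latch 0 the bar runs along the case's x.
- flask: Conical glass flask, 71 mm in diameter, 112 mm high, standing on the bench to the left of the case. Do not knock it over.
Not all that is in view belongs to the job. What is shaped like the part that bears vial_0_mid but blue is not meant. Leave any pink look-alike of the part that bears vial_2_mid alone.

How it is judged:
By the outcome, as a careful person would: the job done as asked, in the order asked, and still so for the second after the job is handed in, with the robot touching nothing.
Of vial_0, vial_1, vial_2, vial_3 only 2 to 4 are there at a start; the rules pass over those that are not, and their reading is None.
At some moment in a run one of vial_0, vial_1, vial_2, vial_3 may be knocked a few centimetres aside while the robot is not near it.
Once in a run the grip may slacken for a moment while it holds something.
It also fails if it takes over 210 s, if anything falls off the work surface, if the arm or the gripper's body presses on something with over 40 N, if the wrist force passes 120 N, or if a joint passes its speed limit or range.

### The arm

A 7-joint arm with a two-finger parallel gripper is mounted at the origin on a cart in front of the work surface, level with it; the furniture and walls round the work are solid. World frame = base frame: x ahead of the robot, y to its left, z up, the work surface at z = 0. Lengths are in m, angles in rad, forces in N, time in s.
With the tool pointing down it reaches from about 0.35 to 0.9 m from the base axis. Payload 8.1 kg.
Tool frame: the origin (TCP) lies on the centre line of the jaws, within the pads' length; the fingertips stand 19 mm ahead of it and the grasp point (between the pads) is the TCP; z points along the fingers, y is the direction in which the jaws open and shut (so a half turn about z gives the same grasp; the last joint's range is limited). The gripper opens to 92 mm and grips with 3 to 60 N. Pads are 19 mm wide; open, the fingers measure 130 mm over their backs; the gripper's body (75 mm by 190 mm) begins 47 mm behind the grasp point.
Start: joints at [1.112, 0.434, 0.025, 1.573, -0.012, 1.134, -0.075], TCP at [0.218, -0.586, 0.246] pointing down, gripper open.
Joint ranges: [-2.62, 2.62], [-0.44, 2.09], [-1.27, 1.32], [0.08, 2.57], [-1.32, 4.46], [0.12, 2], [-2.74, 2.74]. Speed limits (rad/s): [2.22, 2.22, 3.01, 3.01, 3.14, 3.14, 3.14].

### API

Orientations are given as a rotation vector (axis times angle).
In Python, from cell import monitor, imaging, workorder, outline_of gives the robot as it stands.
- The arm moves only by the tool move_arm, never from a script. Its argument "series" is a list of rows, each a list of 6 numbers: the shift along the world's x, y, z in cm, then the turn, a rotation vector about the world's x, y, z in degrees. A call has 1 to 8 rows; each row shifts and turns the commanded pose from where the row before left it; what a row does not reach is not made up. A row lasts 1/10 s, in which the tool goes at most 50 mm and 8.59 degrees, less where a joint would pass 70% of its speed; a pose out of reach is approached as far as the arm can. A call with a gripper value outside its range is refused whole. "grip" is the opening, from 0 (shut) to 1 (fully open), set as the call begins (left out, the last holds). The fingers move at their own pace and stop on an object; "force" is the grip in N (left out, the last holds). Time passes only in rows, so rows that do not move let the fingers close. It gives the time, the measured TCP pose, the force and the opening at its end, in the units of the state.
- monitor.observe(): the state, without advancing time (a new reading comes with each control period).
- imaging.get_image(name): name is "side" or "top" or "wrist"; returns a dict with "color" (384x512x3 uint8, red, green, blue), "fx", "fy", "cx", "cy" (pixels), "dist_coeffs" ([k1, k2, p1, p2, k3] as OpenCV has them; the pictures are not rectified), "rvec" (rotation vector, rad) and "tvec" (3), from world to camera coordinates, as OpenCV has them; the wrist camera has in their place "mount" (4x4, takes a point from camera to tool coordinates, whose origin is the TCP and whose axes are the flange's). Camera axes: x right, y down, z forward; pixel columns grow to the right and rows downward; lengths in m; the calibration is good to about 2 mm. A picture is of the moment at which its call begins: read the wrist's pose just before it. There is no depth.
- workorder.sign_off(): hands the job in, once; it reports no verdict.
Trained networks look in the newest picture that a camera, given by its name, has taken for a name from the list of things; names that differ only in an ending like _2 or _b are one class to them, and where a whole thing is asked for, a point or a joint stands for the part that bears it (a point fixed in the world has none). Each returns a list of dicts, best first, with "p" (0 to 1); they miss things now and then, are a little off and sometimes report something else, mostly with a low value. They report only what shows in the picture. A call takes as long as a camera call. They do not tell look-alikes from the thing itself.
- outline_of(camera, thing): "mask" (384x512 bool, what is visible of it) and "rect" ([left, top, width, height] in pixels, round what is visible of it).
The state is a dict: "clock": time; "joints": joint angles; "dq": joint speeds; "joint_efforts": joint torques, N m; "position": TCP position; "ee_rot": TCP orientation; "force": force on the tool from outside, world axes, zero at the start; "ft_torque": the same for the moment, N m; "width": opening from 0.0 (shut) to 1.0 (fully open).
Only numpy, scipy, OpenCV 4.12 (cv2) and the standard library are available. Lean on these libraries where they do the work, as an engineer would, in place of code of your own. Each camera call takes 0.05 s, during which the arm holds its last target. There are 200 camera calls.

## Working session

There is one attempt and no reset: what is moved stays moved. The work goes in short steps, Python scripts to look and compute and a tool call to move; the robot and the scene stay as the last step left them, time stands still between calls to the robot, and variables do not carry over. Pictures are saved under pics/ and viewed, about 12 in all and at most 16, crops included, and the job is handed in when it is done.

Besides the shell and the picture viewer there is one more tool, called after "Emit:" as a command line: name --pt "numbers of a row" for each row, then --argument value for the rest. move_arm: Moves the arm, as the interface text tells. Its arguments: {"type":"object","properties":{"series":{"type":"array"},"grip":{"type":"number"},"force":{"type":"number"}},"required":["series"]}

```bash
ls; mkdir -p pics; cat > h.py <<'E'
import numpy as np, cv2
from scipy.spatial.transform import Rotation as R
from cell import monitor, imaging, workorder, outline_of
def cam(name):
    s=monitor.observe(); im=imaging.get_image(name)
    K=np.array([[im['fx'],0,im['cx']],[0,im['fy'],im['cy']],[0,0,1]]); D=np.array(im['dist_coeffs'],float)
    if 'mount' in im:
        T=np.eye(4); T[:3,:3]=R.from_rotvec(s['ee_rot']).as_matrix(); T[:3,3]=s['position']
        C=T@np.array(im['mount']); Rw=C[:3,:3].T; t=-Rw@C[:3,3]
    else:
        Rw=R.from_rotvec(np.ravel(im['rvec'])).as_matrix(); t=np.ravel(im['tvec'])
    return dict(img=im['color'],K=K,D=D,R=Rw,t=t,name=name)
def proj(c,P):
    return cv2.projectPoints(np.array(P,float).reshape(-1,3),cv2.Rodrigues(c['R'])[0],c['t'],c['K'],c['D'])[0].reshape(-1,2)
def back(c,uv,z):
    n=cv2.undistortPoints(np.array(uv,float).reshape(-1,1,2),c['K'],c['D']).reshape(-1,2)
    d=np.c_[n,np.ones(len(n))]@c['R']; o=-c['R'].T@c['t']
    return o+d*((z-o[2])/d[:,2])[:,None]
def save(c,fn,crop=None,scale=1,pts=None):
    im=c['img'][:,:,::-1].copy()
    if pts is not None:
        for u,v in pts: cv2.circle(im,(int(u),int(v)),2,(0,255,0),-1)
    if crop: x0,y0,x1,y1=crop; im=im[y0:y1,x0:x1]
    cv2.imwrite('pics/'+fn,cv2.resize(im,None,fx=scale,fy=scale,interpolation=cv2.INTER_CUBIC))
E
python3 - <<'E'
from h import *
a=cam('top')
for n in ['case','vial_0_mid','tray','stopper_a','cuvette_a','spatula','flask','flap_left','lid','latch_grip']:
    for o in outline_of('top',n):
        if o['p']>.2: m=o['mask'];ys,xs=np.nonzero(m);print(n,round(o['p'],2),np.round(o['rect']).astype(int).tolist(), a['img'][m].mean(0).astype(int), np.round(back(a,[[xs.mean(),ys.mean()]],.015)[0],3))
b=cam('side')
im=np.hstack([a['img'],b['img']])[:,:,::-1]
save(a,'t1.png',scale=1.5);save(b,'s1.png',scale=1.5)
print(-a['R'].T@a['t'],-b['R'].T@b['t']); print(monitor.observe())
E
```

```text
pics
case 0.89 [148, 120, 100, 96] [118 118 120] [0.639 0.117 0.015]
tray 0.78 [285, 188, 96, 84] [235 236 236] [ 0.435 -0.325  0.015]
tray 0.29 [151, 116, 101, 100] [117 118 120] [0.639 0.117 0.015]
stopper_a 0.6 [328, 246, 8, 6] [186 119 115] [ 0.372 -0.328  0.015]
stopper_a 0.37 [330, 210, 4, 12] [179 105 101] [ 0.486 -0.326  0.015]
flask 0.71 [110, 162, 29, 18] [130 128 129] [0.631 0.398 0.015]
flask 0.33 [155, 117, 95, 100] [118 119 121] [0.639 0.116 0.015]
lid 0.81 [152, 118, 98, 40] [84 85 87] [0.741 0.124 0.015]
lid 0.55 [302, 212, 18, 15] [123 123 125] [ 0.472 -0.26   0.015]
latch_grip 0.58 [198, 118, 15, 26] [109 106 107] [0.779 0.126 0.015]
[ 0.25589322 -0.10118325  1.60545566] [-0.600374   -0.54119088  0.78325687]
{'clock': 0.6, 'joints': array([ 1.11239392,  0.43448961,  0.02495566,  1.57318713, -0.01159022,
        1.13400716, -0.0751279 ]), 'dq': array([ 3.59257648e-05, -2.52215262e-04,  2.33729042e-03, -5.74720172e-04,
       -1.63560152e-05,  1.55202645e-03, -6.20244086e-04]), 'joint_efforts': array([-1.02529513e-03, -6.67346334e+01,  9.83061902e-01, -3.14689100e+01,
       -6.07433170e-02,  3.29365209e-02, -1.05446750e-04]), 'position': array([ 0.21771611, -0.58587068,  0.24575277]), 'ee_rot': array([3.09197738e+00, 5.55834920e-01, 1.82036539e-05]), 'force': array([-0.22592631, -0.68358131,  0.60923765]), 'ft_torque': array([-0.01853586,  0.02121187, -0.02755844]), 'width': 1.0023361997469793}
```

View pics/t1.png

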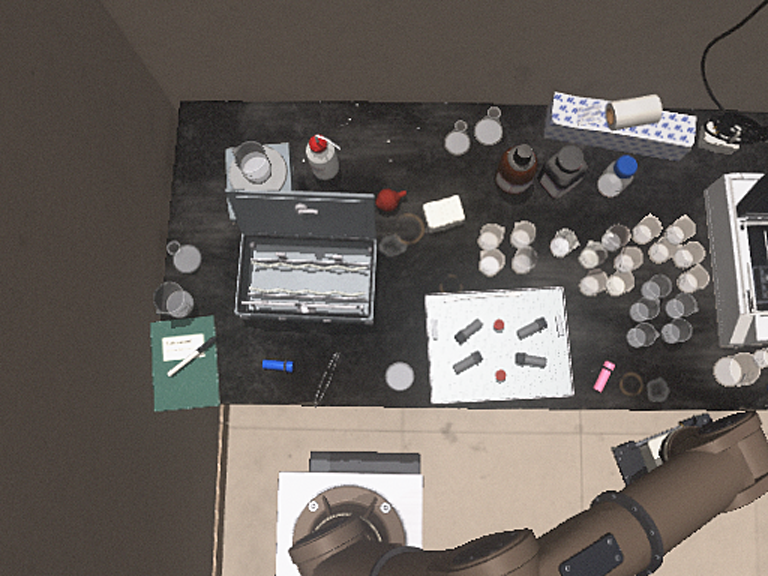

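View pics/s1.png

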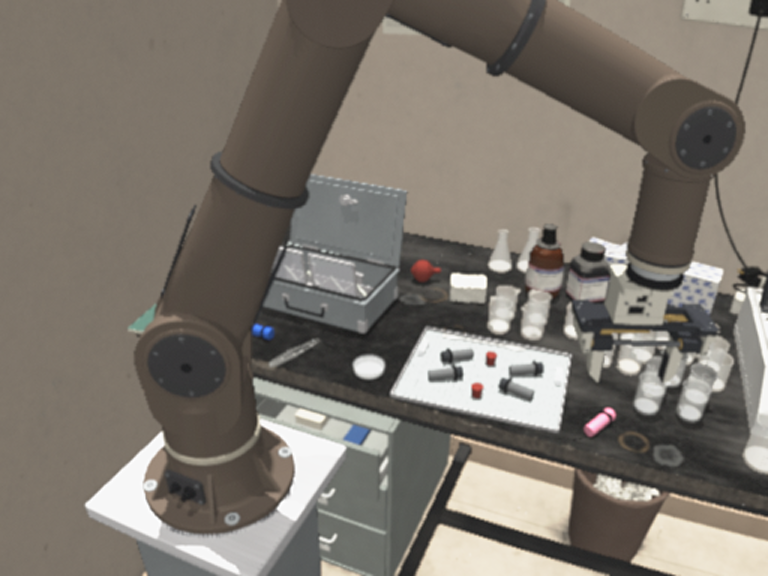

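The four grey vials in the tray are at about (311,220), (355,218), (311,241) and (354,240) in native top pixels. The blue look-alike at (185,244) and the pink one at (403,251) are outside the tray and excluded. Red stoppers are at (333,217) and (333,251). The case has its lid open and leaning back.

Emit:
move_arm --pt "1.9 3.2 1.2 0 0 -2.5" --pt "1.9 3.2 1.2 0 0 -2.5" --pt "1.9 3.2 1.2 0 0 -2.5" --pt "1.9 3.2 1.2 0 0 -2.5" --pt "1.9 3.2 1.2 0 0 -2.5" --pt "1.9 3.2 1.2 0 0 -2.5" --pt "1.9 3.2 1.2 0 0 -2.5" --pt "1.9 3.2 1.2 0 0 -2.5"

```text
clock: 1.4
position: [0.3702, -0.3285, 0.3425]
ee_rot: [3.141, 0.008, 0.001]
force: [0.4, 0.3, 0.4]
width: 0.999
```

```bash
python3 - <<'E'
from h import *
print(imaging.get_image('wrist')['mount'])
a=cam('wrist'); print(monitor.observe()['position'],monitor.observe()['joints'],-a['R'].T@a['t'])
for n in ['vial_0_mid','stopper_a','cuvette_a','spatula','tray']:
    for o in outline_of('wrist',n):
        if o['p']>.2: m=o['mask'];ys,xs=np.nonzero(m);print(n,round(o['p'],2),np.round(o['rect']).astype(int).tolist(), a['img'][m].mean(0).astype(int), np.round(back(a,[[xs.mean(),ys.mean()]],.015)[0],3))
save(a,'w1.png',scale=1.5)
E
```

```text
[[ 5.00173618e-04 -9.64039128e-01 -2.65759873e-01  7.22860695e-02]
 [ 9.99999695e-01  6.41806826e-04 -4.46092282e-04 -2.81677551e-04]
 [ 6.00616915e-04 -2.65759568e-01  9.64039154e-01 -1.38238993e-01]
 [ 0.00000000e+00  0.00000000e+00  0.00000000e+00  1.00000000e+00]]
[ 0.37344224 -0.32540641  0.34367319] [ 0.66576592  0.15358423 -0.06439572  1.72121493  0.00800157  1.26383213
 -0.95796004] [ 0.44647511 -0.32202826  0.48308484]
vial_0_mid 0.79 [195, 125, 42, 32] [64 64 67] [ 0.401 -0.257  0.015]
vial_0_mid 0.28 [0, 61, 34, 9] [70 67 69] [0.52  0.051 0.015]
stopper_a 0.67 [286, 128, 45, 19] [55 55 58] [ 0.407 -0.396  0.015]
stopper_a 0.61 [0, 0, 80, 94] [69 71 73] [0.546 0.012 0.015]
stopper_a 0.56 [253, 155, 19, 16] [120  36  29] [ 0.37  -0.327  0.015]
stopper_a 0.5 [251, 77, 19, 17] [146  42  33] [ 0.485 -0.325  0.015]
cuvette_a 0.89 [351, 65, 11, 33] [174 174 178] [ 0.487 -0.465  0.015]
cuvette_a 0.59 [162, 75, 12, 33] [176 176 180] [ 0.476 -0.183  0.015]
spatula 0.88 [180, 28, 122, 19] [207 204 202] [ 0.549 -0.294  0.015]
tray 0.84 [150, 22, 216, 173] [195 197 200] [ 0.448 -0.328  0.015]
```

View pics/w1.png

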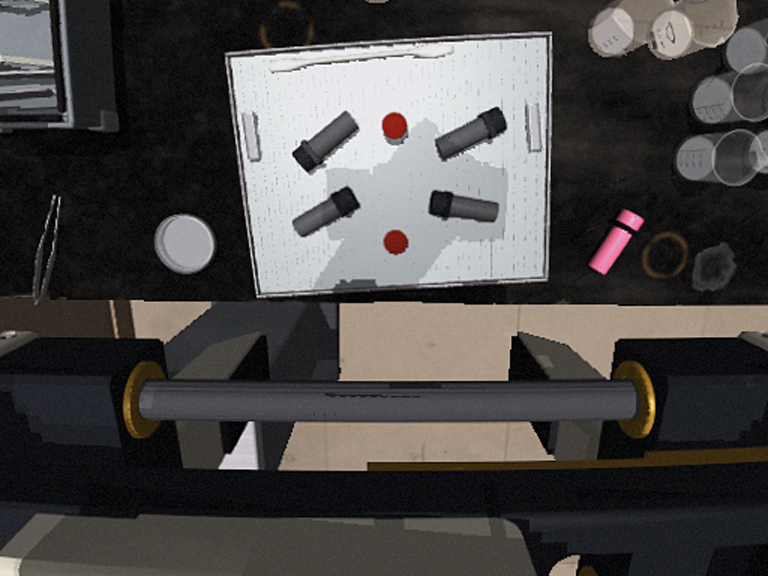

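w1 shows the tray with four grey, black-capped vials at native px (217,93), (217,141), (314,89) and (309,137). The caps are at (203,103), (231,133), (327,82) and (293,135). Stoppers are at (262,84) and (263,161), the cuvettes are at the tray's left and right edges, and the spatula lies along the far rim. The pink vial (411,160) is outside the tray. Next I'll fit the vial axes, then look at the case.

```bash
cat >> h.py <<'E'
def vials(c,z=.015,box=((.30,.58),(-.5,-.16))):
    """dark, unsaturated blobs in the tray -> mid (world), unit axis towards cap"""
    im=c['img'].astype(int); mx=im.max(2); mn=im.min(2)
    m=((mx<110)&(mx-mn<25)).astype(np.uint8); m=cv2.morphologyEx(m,cv2.MORPH_OPEN,np.ones((3,3)))
    n,l,st,ce=cv2.connectedComponentsWithStats(m); out=[]
    for i in range(1,n):
        if not 150<st[i,4]<6000: continue
        ys,xs=np.nonzero(l==i); P=back(c,np.c_[xs,ys],z)[:,:2]; w=cv2.minAreaRect((P*1000).astype(np.float32))
        L=max(w[1]);W=min(w[1]); mid=np.array(w[0])/1000
        if not(45<L<90 and 12<W<45 and box[0][0]<mid[0]<box[0][1] and box[1][0]<mid[1]<box[1][1]): continue
        q=cv2.boxPoints(w)/1000; e=q[1]-q[0]; f=q[2]-q[1]; ax=e if np.linalg.norm(e)>np.linalg.norm(f) else f
        ax/=np.linalg.norm(ax); s=(P-mid)@ax; b=mx[ys,xs]
        if b[s>0.015].mean()>b[s<-.015].mean(): ax=-ax
        out.append((mid,ax)); print('vial mid',np.round(mid,4),'len/w %.0f %.0f'%(L,W),'cap dir deg %.1f'%np.degrees(np.arctan2(ax[1],ax[0])),'px',ce[i].astype(int))
    return out
E
python3 - <<'E'
from h import *
vials(cam('wrist'))
E
```

```text
vial mid [ 0.4772 -0.4026] len/w 73 27 cap dir deg -59.7 px [308  83]
vial mid [ 0.4697 -0.2579] len/w 69 29 cap dir deg 129.4 px [209  89]
vial mid [ 0.3967 -0.2577] len/w 70 30 cap dir deg -56.4 px [211 136]
vial mid [ 0.407  -0.3988] len/w 71 29 cap dir deg 88.0 px [302 132]
```

Emit:
move_arm --pt "1.5 4.6 1 0 0 0" --pt "1.5 4.6 1 0 0 0" --pt "1.5 4.6 1 0 0 0" --pt "1.5 4.6 1 0 0 0" --pt "1.5 4.6 1 0 0 0" --pt "1.5 4.6 1 0 0 0" --pt "1.5 4.6 1 0 0 0" --pt "1.5 4.6 1 0 0 0"

```text
clock: 2.6
position: [0.4901, 0.0388, 0.422]
ee_rot: [3.141, 0.007, -0.0]
force: [0.6, -0.1, 0.7]
width: 1.004
```

Emit:
move_arm --pt "0 3.8 0 0 0 0" --pt "0 3.8 0 0 0 0" --pt "0 0 0 0 0 0"

```text
clock: 2.9
position: [0.489, 0.119, 0.4213]
ee_rot: [-3.139, -0.021, 0.002]
force: [-0.2, 0.5, 0.3]
width: 0.999
```

```bash
python3 - <<'E'
from h import *
a=cam('wrist'); s=monitor.observe(); print(s['position'],s['joints'],s['ee_rot'],-a['R'].T@a['t'])
for n in ['case','flap_left','lid','latch_grip','flask']:
    for o in outline_of('wrist',n):
        if o['p']>.2: print(n,round(o['p'],2),np.round(o['rect']).astype(int).tolist())
save(a,'w2.png',scale=1.55)
E
```

```text
[0.48954224 0.11584957 0.42125502] [ 0.04144257  0.172842   -0.45413379  1.52672246  0.0749262   1.46024421
 -1.97567995] [-3.14085190e+00 -1.60969158e-02  1.63253299e-03] [0.56146552 0.11987155 0.55947021]
case 0.95 [152, 0, 258, 166]
case 0.32 [414, 146, 12, 29]
flap_left 0.64 [181, 133, 86, 25]
flap_left 0.53 [152, 0, 257, 162]
lid 0.78 [156, 0, 255, 42]
```

View pics/w2.png

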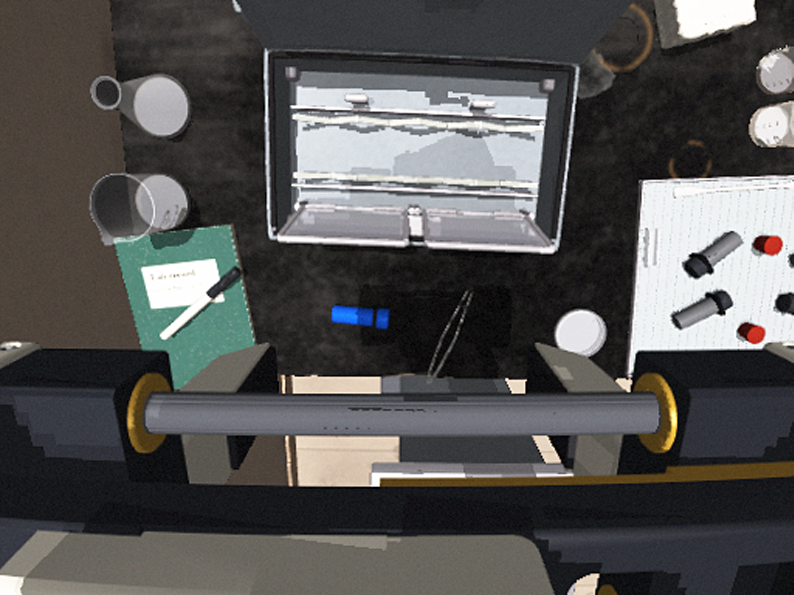

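w2 shows the open empty case: rim corners at native px (174,32), (373,43), (359,161) and (175,155), with the two clear flaps standing at its front. The blue look-alike is on the bench. I'll fit the case pose from the rim corners.

```bash
cat >> h.py <<'E'
def case_pts(p,P):
    c,s=np.cos(p[2]),np.sin(p[2]); P=np.array(P,float)
    return np.c_[p[0]+c*P[:,0]-s*P[:,1],p[1]+s*P[:,0]+c*P[:,1],P[:,2]]
RIM=[[.089,.148,.08],[.089,-.148,.08],[-.089,-.148,.08],[-.089,.148,.08]]
E
python3 - <<'E'
from h import *
from scipy.optimize import least_squares
a=cam('wrist')
px=np.array([[268,50],[577,66],[556,250],[272,240]])/1.55
for z in (.08,.088):
    P=np.array(RIM);P[:,2]=z
    r=least_squares(lambda p:(proj(a,case_pts(p,P))-px).ravel(),[.63,.12,0]); print(z,r.x,np.degrees(r.x[2]),np.round(r.fun,1))
    if z==.08: p=r.x
grid=[]
lin=lambda A,B:[np.array(A)+(np.array(B)-A)*t for t in np.linspace(0,1,25)]
L=[]
for i in range(4): L+=lin(RIM[i],RIM[(i+1)%4])
for y in (.096,.032,-.032,-.096): L+=[[0,y,.036],[.029,y,.02],[-.029,y,.02],[.039,y,.04],[-.039,y,.04]]
save(a,'w3.png',(160,0,400,185),3.3,proj(a,case_pts(p,L)))
E
```

```text
0.08 [ 0.57664876  0.09569205 -0.03646283] -2.0891663635703397 [-0.2  1.3  0.3  0.3  0.3 -0.4 -0.3 -1.4]
0.088 [ 0.57606975  0.09593582 -0.03649799] -2.0911805126404945 [-1.8  0.4  2.  -0.4  1.7  0.8 -1.8 -0.3]
```

View pics/w3.png

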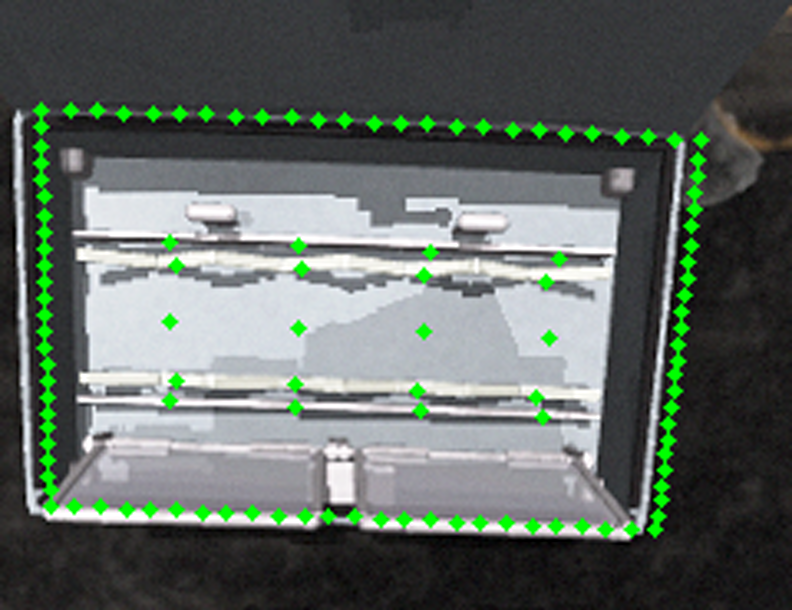

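w3: the overlay sits about 22 crop px too far right, because the arm had not settled in the earlier picture. The rim corners in this crop are at (18,113), (682,140), (634,537) and (36,515). The stop lines and ribs match in x. Refitting.

```bash
python3 - <<'E'
from h import *
from scipy.optimize import least_squares
f=np.array([160,0]); px=np.array([[18,113],[682,140],[634,537],[36,515]])/3.3+f
a=cam('wrist')
for k in range(2):
    s=monitor.observe(); print(s['position'],s['ee_rot'])
    r=least_squares(lambda p:(proj(a,case_pts(p,RIM))-px).ravel(),[.63,.12,0]); print(r.x,np.degrees(r.x[2]),np.round(r.fun,1))
    a=cam('wrist')
p=r.x
q=lambda P:np.round((proj(a,case_pts(p,P))-f)*3.3)
print('stops',q([[.039,.142,.04],[.039,-.142,.04],[-.039,.142,.04],[-.039,-.142,.04]]),'meas (75,235),(615,255),(78,400),(598,420)')
print('gap',q([[-.089,0,.056]]),'meas ~340,500')
t=cam('top'); pt=proj(t,case_pts(p,RIM+[[.089,.148,0],[-.089,-.148,0]])); print(np.round(pt,1))
save(t,'t2.png',(130,100,270,230),5,pt)
np.save('case.npy',p)
E
```

```text
[0.48990114 0.11284558 0.42173519] [3.14121977e+00 6.99688268e-03 5.48673072e-05]
[ 0.57494563  0.10548493 -0.03190182] -1.827839506792882 [ 0.7  1.1 -0.7  1.   1.2 -1.2 -1.3 -1.2]
[0.48982696 0.11314374 0.4217732 ] [3.14132907e+00 7.75635588e-03 1.48119375e-04]
[ 0.57490644  0.10584718 -0.03147964] -1.8036506208854668 [ 0.7  1.1 -0.7  1.   1.2 -1.2 -1.3 -1.2]
stops [[ 60. 243.]
 [631. 266.]
 [ 63. 403.]
 [615. 424.]] meas (75,235),(615,255),(78,400),(598,420)
gap [[336. 514.]] meas ~340,500
[[161.5 156.2]
 [249.6 160. ]
 [246.7 212.9]
 [156.8 208.6]
 [166.3 162.2]
 [247.6 216.3]]
```

View pics/t2.png

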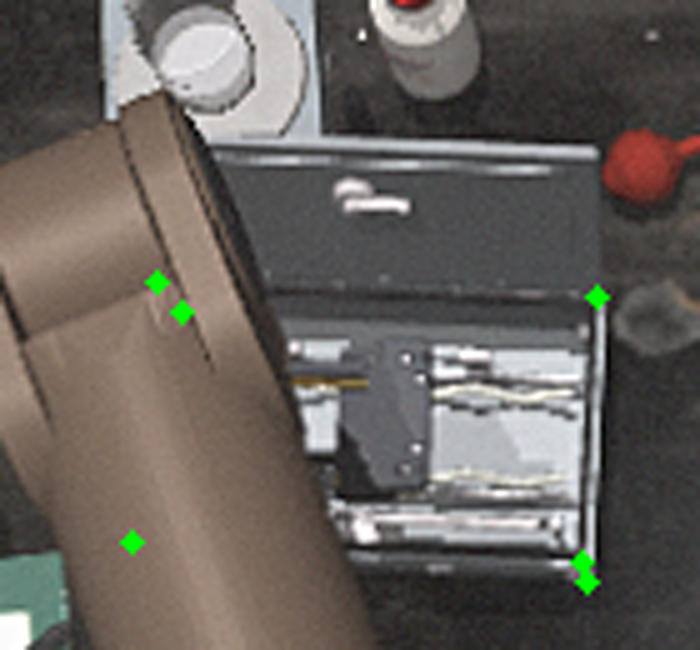

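Case pose is about (0.577, 0.106), yaw −1.8°, after a +2 mm x correction from the stop lines. Now back over the tray with the wrist turned for grasping, to measure the vials with the arm settled.

Emit:
move_arm --pt "-0.1 -3.6 -0.4 0 0 8" --pt "-0.1 -3.6 -0.4 0 0 8" --pt "-0.1 -3.6 -0.4 0 0 8" --pt "-0.1 -3.6 -0.4 0 0 8" --pt "-0.1 -3.6 -0.4 0 0 8" --pt "-0.1 -3.6 -0.4 0 0 8" --pt "-0.1 -3.6 -0.4 0 0 8" --pt "-0.1 -3.6 -0.4 0 0 8"

```text
clock: 4.25
position: [0.4814, -0.1755, 0.3898]
ee_rot: [2.654, 1.681, 0.0]
force: [1.4, -0.1, -0.0]
width: 1.001
```

Emit:
move_arm --pt "-0.1 -3.6 -0.4 0 0 8" --pt "-0.1 -3.6 -0.4 0 0 8" --pt "-0.1 -3.6 -0.4 0 0 8" --pt "-0.1 -3.6 -0.4 0 0 8" --pt "-0.1 -3.6 -0.4 0 0 8" --pt "-0.1 -3.6 -0.4 0 0 8" --pt "-0.1 -3.6 -0.4 0 0 8" --pt "0 0 0 0 0 0"

```text
clock: 5.05
position: [0.4719, -0.4319, 0.3597]
ee_rot: [-1.564, -2.722, 0.004]
force: [-0.6, 0.1, -0.1]
width: 0.998
```

Emit:
move_arm --pt "0 0 0 0 0 0" --pt "0 0 0 0 0 0" --pt "0 0 0 0 0 0"

```text
clock: 5.35
position: [0.4753, -0.4245, 0.3623]
ee_rot: [1.56, 2.726, 0.0]
force: [-0.3, -0.2, 0.1]
width: 0.996
```

```bash
cat >> h.py <<'E'
def st():
    s=monitor.observe(); M=R.from_rotvec(s['ee_rot']).as_matrix()
    print('pos',np.round(s['position'],4),'yaw %.1f'%np.degrees(np.arctan2(M[1,0],M[0,0])),'z',np.round(M[:,2],3),'F',np.round(s['force'],1),'T',np.round(s['ft_torque'],2),'w %.3f'%s['width'],'q',np.round(s['joints'],2),'t %.1f'%s['clock'])
    return s
E
python3 - <<'E'
from h import *
st(); a=cam('wrist'); vials(a); vials(cam('top'))
print('stoppers', [np.round(back(a,[np.mean(np.nonzero(o['mask'])[::-1],1)],.015)[0],3) for o in outline_of('wrist','stopper_a') if o['p']>.4])
E
```

```text
pos [ 0.4753 -0.4245  0.3623] yaw 120.4 z [ 0.001 -0.    -1.   ] F [-0.3 -0.2  0.1] T [ 0.02 -0.14 -0.02] w 0.996 q [ 0.89  0.42 -0.37  1.33  0.15  1.42  1.05] t 5.3
vial mid [ 0.3994 -0.2564] len/w 71 25 cap dir deg -59.4 px [269  38]
vial mid [ 0.4683 -0.2588] len/w 69 27 cap dir deg 122.0 px [308  52]
vial mid [ 0.4766 -0.4039] len/w 69 27 cap dir deg -58.8 px [265 146]
stoppers [array([ 0.37 , -0.328,  0.015]), array([ 0.485, -0.325,  0.015]), array([ 0.657, -0.044,  0.015])]
```

Emit:
move_arm --pt "0 0.4 -4 0 0 0.3" --pt "0.1 0.4 -4 0 0 0.3" --pt "0 0.4 -4 0 0 0.2" --pt "0.1 0.4 -4 0 0 0" --pt "0 0.4 -4 0 0 0" --pt "0 0 -4 0 0 0" --pt "0 0 -4 0 0 0" --pt "0 0 -3 0 0 0" --grip 0.55

```text
clock: 6.3
position: [0.4761, -0.4051, 0.0496]
ee_rot: [-1.541, -2.736, -0.0]
force: [-0.2, 0.4, -0.2]
width: 0.552
```

Emit:
move_arm --pt "0 0 -1.4 0 0 0" --pt "0 0 -1.3 0 0 0" --pt "0 0 0 0 0 0" --pt "0 0 0 0 0 0"

```text
clock: 6.7
position: [0.4775, -0.4063, 0.0259]
ee_rot: [1.542, 2.735, -0.0]
force: [-0.7, -0.7, 0.8]
width: 0.549
```

```bash
python3 - <<'E'
from h import *
st(); a=cam('wrist'); save(a,'w4.png')
E
```

```text
pos [ 0.4775 -0.4063  0.0259] yaw 121.2 z [ 0.001 -0.001 -1.   ] F [-0.7 -0.7  0.8] T [ 0.03 -0.15  0.  ] w 0.549 q [ 0.83  0.7  -0.31  1.75  0.3   0.74  0.9 ] t 6.7
```

View pics/w4.png

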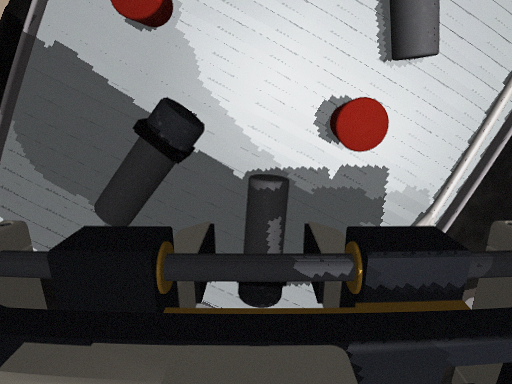

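w4: the vial lies centred between the jaws. Closing and carrying it to the rightmost cradle.

Emit:
move_arm --pt "0 0 0 0 0 0" --pt "0 0 0 0 0 0" --pt "0 0 0 0 0 0" --pt "0 0 0 0 0 0" --pt "0 0 0 0 0 0" --pt "0 0 0 0 0 0" --grip 0.1 --force 20

```text
clock: 7.35
position: [0.4768, -0.4059, 0.0249]
ee_rot: [1.543, 2.736, 0.0]
force: [-1.1, -0.1, 2.4]
width: 0.228
```

Emit:
move_arm --pt "0 0 2.5 0 0 0" --pt "0 0 5 0 0 0" --pt "0 0 5 0 0 0" --pt "0 0 5 0 0 0" --pt "0 0 5 0 0 0" --pt "0.97 4.1 0 0 0 5" --pt "0.97 4.1 0 0 0 5" --pt "0.97 4.1 0 0 0 5"

```text
clock: 8.15
position: [0.5058, -0.2817, 0.2501]
ee_rot: [1.168, 2.916, -0.0]
force: [-0.1, 0.2, 0.3]
width: 0.226
```

Emit:
move_arm --pt "0.97 4.1 0 0 0 6" --pt "0.97 4.1 0 0 0 6" --pt "0.97 4.1 0 0 0 6" --pt "0.97 4.1 0 0 0 6" --pt "0.97 4.1 0 0 0 6" --pt "0.97 4.1 0 0 0 6" --pt "0.97 4.1 0 0 0 6" --pt "0 0.5 0 0 0 0"

```text
clock: 8.95
position: [0.5739, 0.0158, 0.2501]
ee_rot: [0.033, 3.141, 0.006]
force: [0.0, 0.8, 0.3]
width: 0.228
```

Emit:
move_arm --pt "0 0 0 0 0 0" --pt "0 0 0 0 0 0" --pt "0 0 0 0 0 0"

```text
clock: 9.25
position: [0.5735, 0.007, 0.2495]
ee_rot: [-0.055, -3.141, 0.002]
force: [0.8, 0.6, -0.7]
width: 0.226
```

```bash
python3 - <<'E'
from h import *
st(); a=cam('wrist'); p=[.577,.106,-.032]
L=[]
for y in (.096,.032,-.032,-.096): L+=[[0,y,.012],[.029,y,.02],[-.029,y,.02],[.039,y,.04],[-.039,y,.04],[.029,y+.032,.052],[-.029,y+.032,.052]]
save(a,'w5.png',None,1.5,proj(a,case_pts(p,L)))
E
```

```text
pos [0.5735 0.007  0.2495] yaw 178.0 z [-0.001 -0.001 -1.   ] F [ 0.8  0.6 -0.7] T [ 0.06 -0.11 -0.03] w 0.226 q [ 0.4   0.44 -0.71  1.65  0.31  1.16  1.14] t 9.2
```

View pics/w5.png

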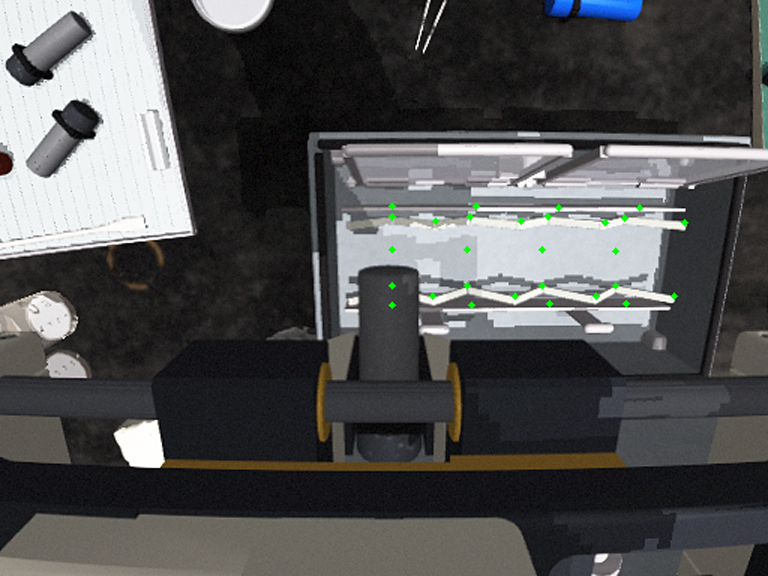

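w5: the case overlay fits the V-ribs within about 2 mm and the vial is held well. Lowering into cradle_3.

Emit:
move_arm --pt "0.4 0.3 -4 0 0 0" --pt "0 0 -4 0 0 0" --pt "0 0 -4 0 0 0" --pt "0 0 -4 0 0 0" --pt "0 0 -2 0 0 0" --pt "0 0 -1 0 0 0" --pt "0 0 -0.6 0 0 0" --pt "0 0 0 0 0 0"

```text
clock: 10.1
position: [0.578, 0.0117, 0.054]
ee_rot: [0.051, 3.141, -0.0]
force: [0.3, -0.3, -0.3]
width: 0.224
```

Emit:
move_arm --pt "0 0 -0.3 0 0 0" --pt "0 0 -0.2 0 0 0" --pt "0 0 0 0 0 0"

```text
clock: 10.4
position: [0.5783, 0.0119, 0.0494]
ee_rot: [0.05, 3.14, -0.0]
force: [1.0, -1.1, 0.8]
width: 0.231
```

```bash
python3 - <<'E'
from h import *
st()
E
```

```text
pos [0.5783 0.0119 0.0494] yaw 178.2 z [ 0.001 -0.    -1.   ] F [ 1.  -1.1  0.8] T [-0.05 -0.25  0.01] w 0.231 q [ 0.29  0.67 -0.59  1.85  0.51  0.78  0.97] t 10.4
```

Emit:
move_arm --pt "0 0 -0.2 0 0 0" --pt "0 0 0 0 0 0"

```text
clock: 10.6
position: [0.5785, 0.0112, 0.0479]
ee_rot: [0.051, 3.139, -0.002]
force: [-1.2, -4.1, 8.7]
width: 0.227
```

Emit:
move_arm --pt "0 0 0 0 0 0" --pt "0 0 0 0 0 0" --pt "0 0 0 0 0 0" --pt "0 0 1 0 0 0" --pt "0 0 3 0 0 0" --pt "0 0 5 0 0 0" --pt "0 0 5 0 0 0" --pt "0 0 5 0 0 0" --grip 0.42

```text
clock: 11.4
position: [0.5771, 0.0126, 0.2394]
ee_rot: [-0.049, -3.141, -0.001]
force: [1.1, 0.1, 0.7]
width: 0.419
```

Emit:
move_arm --pt "0.5 4 2 0 0 0" --pt "0.5 4 2 0 0 0" --pt "0 0 0 0 0 0" --pt "0 0 0 0 0 0" --pt "0 0 0 0 0 0"

```text
clock: 11.9
position: [0.5874, 0.0909, 0.2762]
ee_rot: [-0.051, -3.14, 0.002]
force: [-0.8, -0.2, 0.2]
width: 0.424
```

```bash
python3 - <<'E'
from h import *
st(); a=cam('wrist'); p=[.578,.106,-.032]
L=[[.034,-.096,.036],[-.034,-.096,.036],[0,-.096,.036]]
print(np.round(proj(a,case_pts(p,L))))
vials(a,.036,((.5,.65),(-.02,.25))); vials(a)
save(a,'w6.png',None,1.5,proj(a,case_pts(p,L)))
E
```

```text
pos [0.5874 0.0909 0.2762] yaw 178.1 z [-0.001 -0.001 -1.   ] F [-0.8 -0.2  0.2] T [ 0.11 -0.15  0.04] w 0.424 q [ 0.25  0.46 -0.72  1.56  0.32  1.24  1.01] t 11.9
[[196. 185.]
 [193. 132.]
 [195. 159.]]
```

View pics/w6.png

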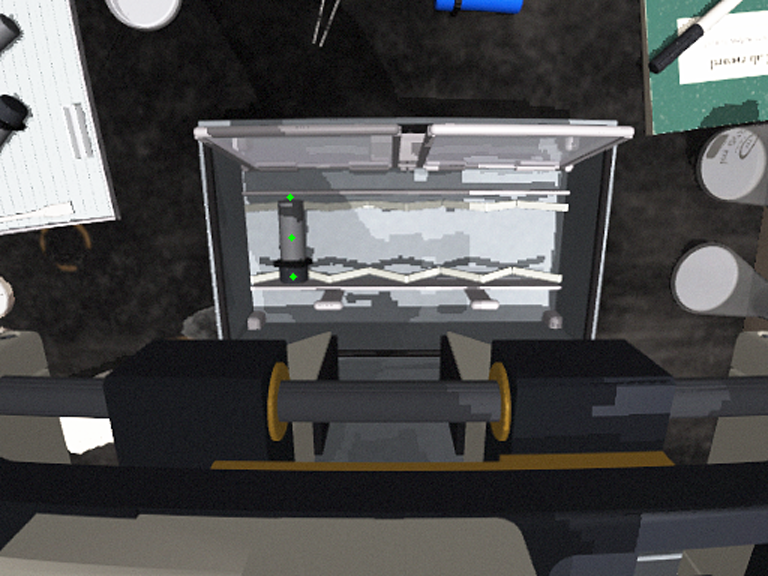

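w6: vial 1 is seated in the rightmost V at native px (194,160), between the end stops. Back to the tray for the next.

Emit:
move_arm --pt "-1.2 -4.5 0.5 0 0 -5.6" --pt "-1.2 -4.5 0.5 0 0 -5.6" --pt "-1.2 -4.5 0.5 0 0 -5.6" --pt "-1.2 -4.5 0.5 0 0 -5.6" --pt "-1.2 -4.5 0.5 0 0 -5.6" --pt "-1.2 -4.5 0.5 0 0 -5.6" --pt "-1.2 -4.5 0.5 0 0 -5.6" --pt "-1.2 -4.5 0.5 0 0 -5.6" --grip 0.55

```text
clock: 12.75
position: [0.4898, -0.2708, 0.3165]
ee_rot: [-1.252, -2.88, 0.0]
force: [1.1, -0.3, 0.5]
width: 0.55
```

Emit:
move_arm --pt "-1.2 -4.5 0.5 0 0 -5.6" --pt "-1.2 -4.5 0.5 0 0 -5.6" --pt "0 0 0 0 0 0" --pt "0 0 0 0 0 0" --pt "0 0 0 0 0 0" --pt "0 0 0 0 0 0"

```text
clock: 13.35
position: [0.468, -0.3566, 0.3266]
ee_rot: [-1.515, -2.751, -0.001]
force: [-0.1, 0.3, 0.2]
width: 0.546
```

```bash
python3 - <<'E'
from h import *
st(); vials(cam('wrist'))
E
```

```text
pos [ 0.468  -0.3566  0.3266] yaw 122.3 z [-0.     0.001 -1.   ] F [-0.1  0.3  0.2] T [ 0.04 -0.18  0.03] w 0.546 q [ 0.85  0.36 -0.41  1.51  0.14  1.3   0.99] t 13.3
vial mid [ 0.3988 -0.2568] len/w 69 24 cap dir deg -58.2 px [254  78]
vial mid [ 0.4694 -0.2589] len/w 68 27 cap dir deg 123.4 px [293  95]
```

Emit:
move_arm --pt "0.1 2 -4 0 0 0.5" --pt "0.1 2 -4 0 0 0" --pt "0 2 -4 0 0 0" --pt "0 2 -4 0 0 0" --pt "0 1.8 -4 0 0 0" --pt "0 0 -4 0 0 0" --pt "0 0 -3 0 0 0" --pt "0 0 -2 0 0 0"

```text
clock: 14.2
position: [0.469, -0.2584, 0.0347]
ee_rot: [-1.502, -2.756, -0.0]
force: [-0.0, -0.2, -0.3]
width: 0.548
```

Emit:
move_arm --pt "0 0 -1.2 0 0 0" --pt "0 0 0 0 0 0" --pt "0 0 0 0 0 0" --pt "0 0 0 0 0 0"

```text
clock: 14.6
position: [0.4705, -0.2601, 0.0259]
ee_rot: [1.506, 2.755, 0.0]
force: [0.5, -0.6, 0.5]
width: 0.549
```

Emit:
move_arm --pt "0 0 0 0 0 0" --pt "0 0 0 0 0 0" --pt "0 0 0 0 0 0" --pt "0 0 0 0 0 0" --pt "0 0 0 0 0 0" --pt "0 0 0 0 0 0" --grip 0.1

```text
clock: 15.2
position: [0.4698, -0.26, 0.0248]
ee_rot: [1.507, 2.756, -0.0]
force: [-0.2, -0.2, 2.6]
width: 0.233
```

```bash
python3 - <<'E'
from h import *
st(); a=cam('wrist'); cv2.imwrite('pics/w7.png',a['img'][:,:,::-1]); 
E
```

```text
pos [ 0.4698 -0.26    0.0248] yaw 122.7 z [ 0. -0. -1.] F [-0.2 -0.2  2.6] T [-0.02 -0.01 -0.02] w 0.233 q [ 0.65  0.61 -0.34  1.98  0.34  0.61  0.66] t 15.2
```

View pics/w7.png

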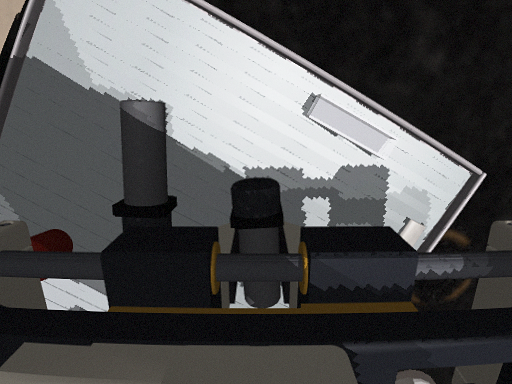

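w7: the vial is between the pads with the collar clear of them. Carrying it to cradle_2.

Emit:
move_arm --pt "0 0 2.5 0 0 0" --pt "0 0 5 0 0 0" --pt "0 0 5 0 0 0" --pt "0 0 5 0 0 0" --pt "0 0 5 0 0 0" --pt "1.34 4.2 0 0 0 6.9" --pt "1.34 4.2 0 0 0 6.9" --pt "1.34 4.2 0 0 0 6.9"

```text
clock: 16.05
position: [0.51, -0.1327, 0.2502]
ee_rot: [0.981, 2.984, -0.0]
force: [1.4, -1.0, -1.2]
width: 0.235
```

Emit:
move_arm --pt "1.34 4.2 0 0 0 6.9" --pt "1.34 4.2 0 0 0 6.9" --pt "1.34 4.2 0 0 0 7" --pt "1.34 4.2 0 0 0 7" --pt "1.34 4.2 0 0 0 7" --pt "0 0 0 0 0 0" --pt "0 0 0 0 0 0" --pt "0 0 0 0 0 0"

```text
clock: 16.85
position: [0.5766, 0.0748, 0.2493]
ee_rot: [-0.053, -3.14, 0.002]
force: [-0.1, -0.1, -2.2]
width: 0.233
```

```bash
cat >> h.py <<'E'
def heldcheck(fn=None):
    """compare: crop of held vial between jaws in the wrist view (dark extent above rod) """
    a=cam('wrist'); im=a['img'].max(2).astype(int)
    col=im[:,246:278].mean(1); print('col v100-245',col[100:246:6].astype(int))
    return a
E
python3 - <<'E'
from h import *
st(); heldcheck()
E
```

```text
pos [0.5766 0.0748 0.2493] yaw 178.1 z [-0.001 -0.001 -1.   ] F [-0.1 -0.1 -2.2] T [ 0.09 -0.16  0.01] w 0.233 q [ 0.29  0.46 -0.74  1.63  0.33  1.18  1.01] t 16.9
col v100-245 [134 151 146 163 112 127  80 129 173 197 195 195 194 102  24  32  32  30
  30  27  13  14  60  59  60]
```

Emit:
move_arm --pt "0 0 -4 0 0 0" --pt "0 0 -4 0 0 0" --pt "0 0 -4 0 0 0" --pt "0 0 -4 0 0 0" --pt "0 0 -2 0 0 0" --pt "0 0 -1.2 0 0 0" --pt "0 0 -0.6 0 0 0" --pt "0 0 0 0 0 0"

```text
clock: 17.7
position: [0.5771, 0.0756, 0.0519]
ee_rot: [0.051, 3.141, -0.0]
force: [0.5, -0.2, -0.4]
width: 0.234
```

Emit:
move_arm --pt "0 0 -0.2 0 0 0" --pt "0 0 -0.2 0 0 0" --pt "0 0 0 0 0 0"

```text
clock: 18.0
position: [0.5778, 0.0757, 0.0489]
ee_rot: [0.051, 3.139, -0.001]
force: [-1.1, -2.3, 3.7]
width: 0.234
```

Emit:
move_arm --pt "0 0 0 0 0 0" --pt "0 0 0 0 0 0" --pt "0 0 0 0 0 0" --pt "0 0 1 0 0 0" --pt "0 0 3 0 0 0" --pt "0 0 5 0 0 0" --pt "0 0 5 0 0 0" --pt "0 0 5 0 0 0" --grip 0.42

```text
clock: 18.8
position: [0.5763, 0.0764, 0.2404]
ee_rot: [-0.049, -3.141, -0.001]
force: [1.0, -0.0, -0.1]
width: 0.418
```

Emit:
move_arm --pt "0 0 4 0 0 0" --pt "-1.2 -4.3 0.5 0 0 -5.6" --pt "-1.2 -4.3 0.5 0 0 -5.6" --pt "-1.2 -4.3 0.5 0 0 -5.6" --pt "-1.2 -4.3 0.5 0 0 -5.6" --pt "-1.2 -4.3 0.5 0 0 -5.6" --pt "-1.2 -4.3 0.5 0 0 -5.6" --pt "-1.2 -4.3 0.5 0 0 -5.6" --grip 0.55

```text
clock: 19.6
position: [0.492, -0.2261, 0.3139]
ee_rot: [1.105, 2.94, 0.0]
force: [-0.1, 0.0, -0.3]
width: 0.552
```

Emit:
move_arm --pt "-1.2 -4.3 0.5 0 0 -5.6" --pt "-1.2 -4.3 0.5 0 0 -5.6" --pt "-1 -4.3 0.5 0 0 -5.6" --pt "0 0 0 0 0 0" --pt "0 0 0 0 0 0" --pt "0 0 0 0 0 0" --pt "0 0 0 0 0 0"

```text
clock: 20.3
position: [0.4596, -0.3521, 0.328]
ee_rot: [1.514, 2.752, 0.001]
force: [0.4, 0.1, 0.1]
width: 0.547
```

```bash
python3 - <<'E'
from h import *
st(); a=cam('wrist'); vials(a)
b=cam('side')
im=np.hstack([a['img'][:300],np.zeros((300,8,3),np.uint8),cv2.resize(b['img'][100:250,150:290],None,fx=2,fy=2)])[:,:,::-1]
cv2.imwrite('pics/w8.png',im)
E
```

```text
pos [ 0.4596 -0.3521  0.328 ] yaw 122.4 z [ 0.     0.001 -1.   ] F [0.4 0.1 0.1] T [-0.04 -0.15  0.06] w 0.547 q [ 0.88  0.34 -0.43  1.53  0.15  1.3   0.99] t 20.3
vial mid [ 0.3986 -0.256 ] len/w 68 26 cap dir deg -58.0 px [257  81]
```

View pics/w8.png

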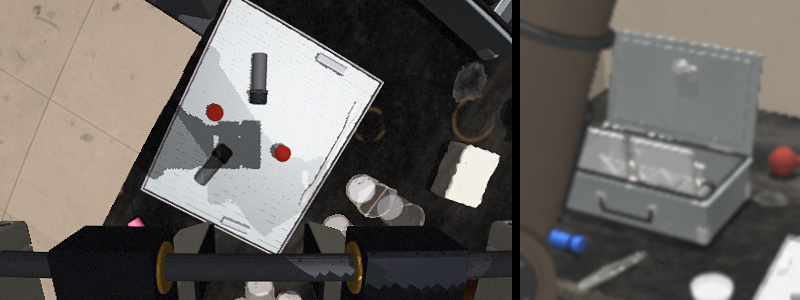

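w8: two vials are left in the tray. The next is at native px (258,78), and the last, at (213,165), lies partly in the shadow.

Emit:
move_arm --pt "-1.2 1.9 -4 0 0 0" --pt "-1.2 1.9 -4 0 0 0" --pt "-1.2 1.9 -4 0 0 0" --pt "-1.2 1.9 -4 0 0 0" --pt "-1.3 2 -4 0 0 0" --pt "0 0 -4 0 0 0" --pt "0 0 -3 0 0 0" --pt "0 0 -2 0 0 0"

```text
clock: 21.2
position: [0.3973, -0.2567, 0.036]
ee_rot: [-1.515, -2.75, -0.001]
force: [0.2, -0.6, 0.4]
width: 0.55
```

Emit:
move_arm --pt "0 0 -1.2 0 0 0" --pt "0 0 0 0 0 0" --pt "0 0 0 0 0 0" --pt "0 0 0 0 0 0"

```text
clock: 21.6
position: [0.3987, -0.2582, 0.0268]
ee_rot: [1.518, 2.748, 0.0]
force: [0.1, 0.4, -0.3]
width: 0.549
```

Emit:
move_arm --pt "0 0 0 0 0 0" --pt "0 0 0 0 0 0" --pt "0 0 0 0 0 0" --pt "0 0 0 0 0 0" --pt "0 0 0 0 0 0" --pt "0 0 0 0 0 0" --grip 0.1

```text
clock: 22.2
position: [0.398, -0.2579, 0.0259]
ee_rot: [1.519, 2.75, 0.0]
force: [0.6, 0.4, 2.9]
width: 0.229
```

```bash
python3 - <<'E'
from h import *
st(); heldcheck()
E
```

```text
pos [ 0.398  -0.2579  0.0259] yaw 122.2 z [ 0. -0. -1.] F [0.6 0.4 2.9] T [ 0.07 -0.02 -0.  ] w 0.229 q [ 0.73  0.54 -0.35  2.13  0.36  0.53  0.67] t 22.2
col v100-245 [241 241 241 238 239 239 239 237 234 237 236 221 121 111  34  47  44  44
  45  44  44  44  43  44  43]
```

Emit:
move_arm --pt "0 0 2.5 0 0 0" --pt "0 0 5 0 0 0" --pt "0 0 5 0 0 0" --pt "0 0 5 0 0 0" --pt "0 0 5 0 0 0" --pt "1.8 4 0 0 0 5.6" --pt "1.8 4 0 0 0 5.6" --pt "1.8 4 0 0 0 5.6"

```text
clock: 23.05
position: [0.4521, -0.1368, 0.2512]
ee_rot: [1.097, 2.943, -0.001]
force: [1.5, -1.0, -1.0]
width: 0.234
```

Emit:
move_arm --pt "1.8 4 0 0 0 5.6" --pt "1.8 4 0 0 0 5.6" --pt "1.8 4 0 0 0 5.6" --pt "1.8 4 0 0 0 5.6" --pt "1.8 4 0 0 0 5.6" --pt "1.8 4 0 0 0 5.6" --pt "1.8 3.7 0 0 0 5.6" --pt "0 0 0 0 0 0"

```text
clock: 23.85
position: [0.5782, 0.1455, 0.2504]
ee_rot: [-0.034, -3.141, -0.007]
force: [0.5, 0.1, 0.2]
width: 0.227
```

Emit:
move_arm --pt "0 0 0 0 0 0" --pt "0 0 0 0 0 0" --pt "0 0 0 0 0 0"

```text
clock: 24.15
position: [0.5778, 0.1375, 0.2507]
ee_rot: [-0.054, -3.141, 0.002]
force: [-0.1, -0.6, -0.5]
width: 0.229
```

```bash
python3 - <<'E'
from h import *
st(); heldcheck()
E
```

```text
pos [0.5778 0.1375 0.2507] yaw 178.0 z [-0.    -0.001 -1.   ] F [-0.1 -0.6 -0.5] T [ 0.1  -0.1   0.01] w 0.229 q [ 0.21  0.5  -0.79  1.6   0.37  1.2   0.88] t 24.1
col v100-245 [174 182 169 199 142 154 110 155 207 216 226 225 226 232  60  97  88  85
  76  75  75  76  74  74  73]
```

Emit:
move_arm --pt "0.1 0.1 -4 0 0 0" --pt "0 0 -4 0 0 0" --pt "0 0 -4 0 0 0" --pt "0 0 -4 0 0 0" --pt "0 0 -2 0 0 0" --pt "0 0 -1.3 0 0 0" --pt "0 0 -0.6 0 0 0" --pt "0 0 0 0 0 0"

```text
clock: 25.0
position: [0.5791, 0.1399, 0.0519]
ee_rot: [0.051, 3.141, -0.0]
force: [0.3, 0.9, -0.1]
width: 0.23
```

Emit:
move_arm --pt "0 0 -0.2 0 0 0" --pt "0 0 -0.2 0 0 0" --pt "0 0 0 0 0 0"

```text
clock: 25.3
position: [0.5799, 0.1397, 0.0495]
ee_rot: [0.051, 3.139, -0.001]
force: [-2.1, -3.6, 8.7]
width: 0.231
```

Emit:
move_arm --pt "0 0 0 0 0 0" --pt "0 0 0 0 0 0" --pt "0 0 0 0 0 0" --pt "0 0 1 0 0 0" --pt "0 0 3 0 0 0" --pt "0 0 5 0 0 0" --pt "0 0 5 0 0 0" --pt "0 0 5 0 0 0" --grip 0.42

```text
clock: 26.1
position: [0.5784, 0.1404, 0.2404]
ee_rot: [-0.049, -3.141, -0.001]
force: [0.3, 0.2, -0.7]
width: 0.422
```

Emit:
move_arm --pt "0 0 4 0 0 0" --pt "-1.2 -4.3 0.3 0 0 -6.3" --pt "-1.2 -4.3 0.3 0 0 -6.3" --pt "-1.2 -4.3 0.3 0 0 -6.3" --pt "-1.2 -4.3 0.3 0 0 -6.3" --pt "-1.2 -4.3 0.3 0 0 -6.3" --pt "-1.2 -4.3 0.3 0 0 -6.3" --pt "-1.2 -4.3 0.3 0 0 -6.3" --grip 0.55

```text
clock: 26.9
position: [0.4941, -0.1621, 0.2998]
ee_rot: [1.231, 2.89, 0.0]
force: [1.4, 0.1, 0.0]
width: 0.552
```

Emit:
move_arm --pt "-1.1 -4.3 0.3 0 0 -6.3" --pt "-1.1 -4.3 0.3 0 0 -6.3" --pt "-1.1 -4.3 0.3 0 0 -6.3" --pt "-1.1 -4.3 0.3 0 0 -6.3" --pt "-1.1 -4.3 0.3 0 0 -6.3" --pt "-1.1 -4.3 0.3 0 0 -6.3" --pt "-1.1 -4.3 0.3 0 0 -6.3" --pt "0 0 0 0 0 0"

```text
clock: 27.7
position: [0.4141, -0.4683, 0.3199]
ee_rot: [2.234, 2.207, -0.005]
force: [-0.7, 0.0, -1.0]
width: 0.551
```

Emit:
move_arm --pt "0 0 0 0 0 0" --pt "0 0 0 0 0 0" --pt "0 0 0 0 0 0"

```text
clock: 28.0
position: [0.4189, -0.4602, 0.3201]
ee_rot: [2.218, 2.225, 0.001]
force: [-0.4, -0.2, 0.1]
width: 0.55
```

```bash
sed -i 's/def vials(c,z=.015,/def vials(c,z=.015,th=110,/; s/mx<110/mx<th/' h.py; sed -i 's/th=110,box=/box=/; s/-.16)))/-.16)),th=110)/' h.py; python3 - <<'E'
from h import *
st(); a=cam('wrist')
for th in (60,75,90,110): print(th); vials(a,th=th)
cv2.imwrite('pics/w9.png',a['img'][:,:,::-1])
E
```

```text
pos [ 0.4189 -0.4602  0.3201] yaw 90.2 z [ 0.001  0.    -1.   ] F [-0.4 -0.2  0.1] T [-0.01 -0.09 -0.02] w 0.550 q [ 0.96  0.41 -0.32  1.45  0.13  1.31  0.64] t 28.0
60
75
90
110
vial mid [ 0.4065 -0.3986] len/w 69 25 cap dir deg 82.2 px [249 115]
```

Emit:
move_arm --pt "-0.3 1.5 -4 0 0 -3.5" --pt "-0.3 1.5 -4 0 0 -3.5" --pt "-0.3 1.5 -4 0 0 0" --pt "-0.3 1.6 -4 0 0 0" --pt "0 0.1 -4 0 0 0" --pt "0 0 -4 0 0 0" --pt "0 0 -3 0 0 0" --pt "0 0 -1.3 0 0 0"

```text
clock: 28.85
position: [0.4051, -0.398, 0.0344]
ee_rot: [-2.349, -2.081, 0.0]
force: [0.7, 0.8, -0.1]
width: 0.548
```

Emit:
move_arm --pt "0 0 -1.2 0 0 0" --pt "0 0 0 0 0 0" --pt "0 0 0 0 0 0" --pt "0 0 0 0 0 0"

```text
clock: 29.25
position: [0.4066, -0.4005, 0.0261]
ee_rot: [2.352, 2.08, 0.0]
force: [0.3, -0.3, -0.3]
width: 0.545
```

Emit:
move_arm --pt "0 0 0 0 0 0" --pt "0 0 0 0 0 0" --pt "0 0 0 0 0 0" --pt "0 0 0 0 0 0" --pt "0 0 0 0 0 0" --pt "0 0 0 0 0 0" --grip 0.1

```text
clock: 29.85
position: [0.4059, -0.3999, 0.0248]
ee_rot: [2.353, 2.081, -0.0]
force: [-0.4, -0.3, 1.6]
width: 0.23
```

```bash
python3 - <<'E'
from h import *
st(); heldcheck()
E
```

```text
pos [ 0.4059 -0.3999  0.0248] yaw 83.0 z [ 0. -0. -1.] F [-0.4 -0.3  1.6] T [-0.03 -0.02 -0.05] w 0.230 q [ 0.86  0.63 -0.25  1.9   0.25  0.64  0.34] t 29.9
col v100-245 [212 210 210 204 207 208 207 199 199 204 195 183 166  42  14  28  31  20
  18  15   6   5  33  32  32]
```

Emit:
move_arm --pt "0 0 2.5 0 0 0" --pt "0 0 5 0 0 0" --pt "0 0 5 0 0 0" --pt "0 0 5 0 0 0" --pt "0 0 5 0 0 0" --pt "1.25 4.3 0 0 0 6.8" --pt "1.25 4.3 0 0 0 6.8" --pt "1.25 4.3 0 0 0 6.8"

```text
clock: 30.7
position: [0.4435, -0.2695, 0.2501]
ee_rot: [1.942, 2.468, -0.0]
force: [0.9, 0.4, -0.4]
width: 0.225
```

Emit:
move_arm --pt "1.25 4.3 0 0 0 6.8" --pt "1.25 4.3 0 0 0 6.8" --pt "1.25 4.3 0 0 0 6.8" --pt "1.25 4.3 0 0 0 6.8" --pt "1.25 4.3 0 0 0 6.8" --pt "1.25 4.3 0 0 0 6.8" --pt "1.25 4.3 0 0 0 6.8" --pt "1.25 4.3 0 0 0 6.8"

```text
clock: 31.5
position: [0.5435, 0.0747, 0.2497]
ee_rot: [0.598, 3.084, -0.0]
force: [1.2, -0.2, -0.6]
width: 0.224
```

Emit:
move_arm --pt "1.25 4.3 0 0 0 6.8" --pt "1.25 4.3 0 0 0 6.8" --pt "1.25 4.3 0 0 0 6.8" --pt "0 0.2 0 0 0 0" --pt "0 0 0 0 0 0" --pt "0 0 0 0 0 0" --pt "0 0 0 0 0 0"

```text
clock: 32.2
position: [0.5811, 0.2022, 0.2496]
ee_rot: [0.054, 3.141, -0.002]
force: [0.4, -0.6, 0.1]
width: 0.227
```

```bash
python3 - <<'E'
from h import *
st(); heldcheck()
E
```

```text
pos [0.5811 0.2022 0.2496] yaw 178.0 z [ 0.    -0.001 -1.   ] F [ 0.4 -0.6  0.1] T [ 0.07 -0.18  0.01] w 0.227 q [ 0.11  0.54 -0.81  1.54  0.41  1.23  0.76] t 32.2
col v100-245 [133 192 185 191 171 165 141 174 215 227 234 233 234  98  32  46  48  44
  37  38  18  15  75  75  74]
```

Emit:
move_arm --pt "0 0.1 -4 0 0 0" --pt "0 0 -4 0 0 0" --pt "0 0 -4 0 0 0" --pt "0 0 -4 0 0 0" --pt "0 0 -2 0 0 0" --pt "0 0 -1.2 0 0 0" --pt "0 0 -0.6 0 0 0" --pt "0 0 0 0 0 0"

```text
clock: 33.05
position: [0.5812, 0.2048, 0.052]
ee_rot: [0.051, 3.141, 0.0]
force: [-0.0, -0.1, -1.2]
width: 0.223
```

Emit:
move_arm --pt "0 0 -0.2 0 0 0" --pt "0 0 -0.2 0 0 0" --pt "0 0 0 0 0 0"

```text
clock: 33.35
position: [0.582, 0.2049, 0.0497]
ee_rot: [0.051, 3.138, -0.001]
force: [-0.9, -3.8, 9.4]
width: 0.227
```

Emit:
move_arm --pt "0 0 0 0 0 0" --pt "0 0 0 0 0 0" --pt "0 0 0 0 0 0" --pt "0 0 1 0 0 0" --pt "0 0 3 0 0 0" --pt "0 0 5 0 0 0" --pt "0 0 5 0 0 0" --pt "0 0 5 0 0 0" --grip 0.42

```text
clock: 34.15
position: [0.5804, 0.2054, 0.2404]
ee_rot: [-0.049, -3.141, -0.001]
force: [1.3, -0.6, -0.3]
width: 0.419
```

Emit:
move_arm --pt "0.5 -3.3 2.5 0 0 0" --pt "0.5 -3.3 2.5 0 0 0" --pt "0.5 -3.3 2.5 0 0 0" --pt "0 0 0 0 0 0" --pt "0 0 0 0 0 0" --pt "0 0 0 0 0 0" --pt "0 0 0 0 0 0" --grip 0

```text
clock: 34.85
position: [0.5951, 0.1075, 0.3121]
ee_rot: [-0.046, -3.14, -0.001]
force: [0.7, -0.2, -0.4]
width: 0.006
```

```bash
python3 - <<'E'
from h import *
st(); a=cam('wrist'); p=[.578,.106,-.032]
th=1.75; rf=.106
L=[]
for ys in (.059,-.059):   # flap bar ends guess, hinge x guess
    for hx in (-.070,-.076,-.083): L.append([hx+rf*np.cos(th),ys,.056+rf*np.sin(th)])
save(a,'w10.png',(80,40,480,300),2,proj(a,case_pts(p,L)))
E
```

```text
pos [0.5951 0.1075 0.3121] yaw 178.3 z [-0.001  0.    -1.   ] F [ 0.7 -0.2 -0.4] T [ 0.13 -0.14  0.01] w 0.006 q [ 0.28  0.48 -0.83  1.47  0.36  1.34  0.96] t 34.9
```

View pics/w10.png

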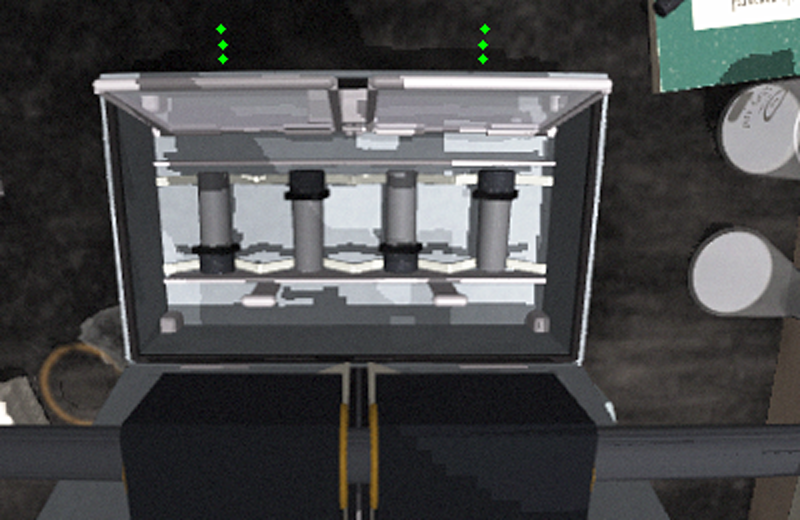

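w10: all four vials lie in their own cradles, at crop u = 215, 308, 402 and 495, between the stops. The flap bars are at crop v≈85, and the catches at crop (262,297) and (448,297).

```bash
python3 - <<'E'
from h import *
a=cam('wrist'); p=np.array([.578,.106,-.032])
def tocase(uv,z):
    W=back(a,(np.array(uv)/2+[80,40]),z)[:,:2]-p[:2]; c,s=np.cos(p[2]),np.sin(p[2])
    return np.round(np.c_[c*W[:,0]+s*W[:,1],-s*W[:,0]+c*W[:,1]],4)
print('hinge edge z56',tocase([[165,130],[330,131],[375,131],[545,130]],.056))
print('bar z160',tocase([[97,83],[335,83],[372,83],[610,86]],.160))
print('catch z~60',tocase([[262,297],[448,297]],.06))
print('stops z40',tocase([[160,163],[555,163],[165,280],[545,281]],.04))
print('rim',tocase([[130,362],[585,362],[97,90],[608,92]],.088))
for y in (.059,-.059): print(case_pts(p,[[0,y,0]]))
E
```

```text
hinge edge z56 [[-0.0591 -0.1202]
 [-0.058  -0.0153]
 [-0.0581  0.0131]
 [-0.0597  0.1211]]
bar z160 [[-0.079  -0.1185]
 [-0.078  -0.0083]
 [-0.0781  0.0086]
 [-0.0783  0.1189]]
catch z~60 [[ 0.0494 -0.0615]
 [ 0.049   0.0629]]
stops z40 [[-0.0379 -0.13  ]
 [-0.0387  0.1343]
 [ 0.0424 -0.1327]
 [ 0.0424  0.134 ]]
rim [[ 0.0856 -0.1444]
 [ 0.0848  0.1494]
 [-0.0816 -0.1487]
 [-0.0812  0.147 ]]
[[0.57988768 0.16496979 0.        ]]
[[0.57611232 0.04703021 0.        ]]
```

Case refined to (0.580, 0.1065). The flap hinge is at case x≈−61 mm. I'll sweep the left flap down with closed fingertips.

Emit:
move_arm --pt "-3.4 1.7 0 0 0 0" --pt "-3.5 1.7 0 0 0 0" --pt "-3.5 1.7 0 0 0 0" --pt "-3.4 1.6 0 0 0 0" --pt "0 0 -4 0 0 0" --pt "0 0 -4 0 0 0" --pt "0 0 -4 0 0 0" --pt "0 0 -4.2 0 0 0"

```text
clock: 35.75
position: [0.4576, 0.1736, 0.1495]
ee_rot: [0.048, 3.141, 0.001]
force: [1.1, -1.2, -0.6]
width: 0.009
```

Emit:
move_arm --pt "0 0 0 0 0 0" --pt "2 0 0 0 0 0" --pt "1.8 0 0 0 0 0" --pt "1.5 0 0 0 0 0" --pt "1.4 -0.05 0.1 0 0 0" --pt "1.4 -0.05 0.1 0 0 0" --pt "1.4 -0.05 -0.5 0 0 0" --pt "1.3 -0.05 -0.6 0 0 0"

```text
clock: 36.55
position: [0.5671, 0.1716, 0.1428]
ee_rot: [0.05, 3.14, 0.001]
force: [-1.2, 0.7, 0.4]
width: 0.008
```

Emit:
move_arm --pt "1 -0.05 -1.1 0 0 0" --pt "0.9 0 -1.1 0 0 0" --pt "0.5 0 -1 0 0 0" --pt "0.4 0 -1 0 0 0" --pt "0.2 0 -0.7 0 0 0" --pt "0.1 0 -0.6 0 0 0" --pt "0 0 0 0 0 0"

```text
clock: 37.25
position: [0.5966, 0.1705, 0.086]
ee_rot: [-0.05, -3.14, 0.0]
force: [-0.0, -1.3, 1.0]
width: 0.003
```

```bash
python3 - <<'E'
from h import *
st()
E
```

```text
pos [0.5966 0.1705 0.086 ] yaw 178.2 z [-0.001 -0.    -1.   ] F [-0.  -1.3  1. ] T [-0.03 -0.25 -0.02] w 0.003 q [ 0.1   0.71 -0.72  1.7   0.56  0.94  0.7 ] t 37.2
```

Flap near the catch at light spring force; now pressing.

Emit:
move_arm --pt "0 0 -0.3 0 0 0" --pt "0 0 -0.3 0 0 0" --pt "0 0 0 0 0 0"

```text
clock: 37.55
position: [0.5971, 0.1707, 0.0814]
ee_rot: [0.05, 3.14, 0.0]
force: [1.0, -1.2, 2.4]
width: 0.005
```

Emit:
move_arm --pt "0 0 -0.2 0 0 0" --pt "0 0 -0.2 0 0 0" --pt "0 0 0 0 0 0"

```text
clock: 37.85
position: [0.5971, 0.1706, 0.0769]
ee_rot: [0.05, 3.141, 0.0]
force: [1.2, -0.2, 1.5]
width: 0.005
```

Emit:
move_arm --pt "0 0 -0.2 0 0 0" --pt "0 0 0 0 0 0"

```text
clock: 38.05
position: [0.5972, 0.1708, 0.0766]
ee_rot: [0.05, 3.14, -0.001]
force: [-3.1, -3.0, 18.8]
width: 0.01
```

Emit:
move_arm --pt "0 0 3.5 0 0 0" --pt "0 0 4 0 0 0" --pt "0 0 4 0 0 0" --pt "0 0 4 0 0 0" --pt "-3.6 -3.1 0 0 0 0" --pt "-3.6 -3.1 0 0 0 0" --pt "-3.6 -3.1 0 0 0 0" --pt "-3.6 -3.1 0 0 0 0"

```text
clock: 38.85
position: [0.4508, 0.0457, 0.2291]
ee_rot: [-0.049, -3.14, 0.0]
force: [0.1, -0.9, 0.5]
width: 0.003
```

Emit:
move_arm --pt "0 0 0 0 0 0" --pt "0 0 -4 0 0 0" --pt "0 0 -4.1 0 0 0" --pt "0 0 0 0 0 0" --pt "0 0 0 0 0 0"

```text
clock: 39.35
position: [0.4526, 0.0474, 0.1491]
ee_rot: [-0.048, -3.139, -0.001]
force: [0.2, 0.6, 0.4]
width: 0.004
```

```bash
python3 - <<'E'
from h import *
st(); a=cam('wrist'); save(a,'w11.png',(200,60,512,300),2)
E
```

```text
pos [0.4526 0.0474 0.1491] yaw 178.3 z [-0.002  0.001 -1.   ] F [0.2 0.6 0.4] T [ 0.12 -0.16 -0.06] w 0.004 q [ 0.44  0.41 -0.84  2.04  0.4   0.86  0.92] t 39.4
```

View pics/w11.png

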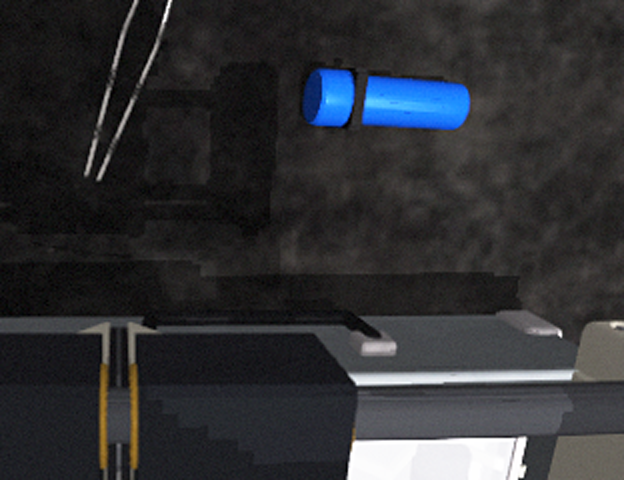

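w11: the left flap no longer stands up, and the case front and handle are visible beside the gripper. Now the right flap.

Emit:
move_arm --pt "2 0 0 0 0 0" --pt "1.9 0 0 0 0 0" --pt "1.5 0 0 0 0 0" --pt "1.4 -0.05 0.1 0 0 0" --pt "1.4 -0.05 0.1 0 0 0" --pt "1.4 -0.05 -0.5 0 0 0" --pt "1.3 -0.05 -0.6 0 0 0" --pt "1 -0.05 -1.1 0 0 0"

```text
clock: 40.2
position: [0.5738, 0.0443, 0.1293]
ee_rot: [0.05, 3.139, 0.001]
force: [-0.2, 0.5, 1.5]
width: 0.008
```

Emit:
move_arm --pt "0.9 0 -1.1 0 0 0" --pt "0.5 0 -1 0 0 0" --pt "0.4 0 -1 0 0 0" --pt "0.2 0 -0.7 0 0 0" --pt "0.1 0 -0.6 0 0 0" --pt "0 0 -0.3 0 0 0" --pt "0 0 -0.3 0 0 0" --pt "0 0 0 0 0 0"

```text
clock: 41.0
position: [0.5926, 0.0441, 0.0784]
ee_rot: [-0.05, -3.141, 0.0]
force: [0.5, -0.6, -0.4]
width: 0.005
```

Emit:
move_arm --pt "0 0 -0.2 0 0 0" --pt "0 0 -0.2 0 0 0" --pt "0 0 0 0 0 0"

```text
clock: 41.3
position: [0.5929, 0.0443, 0.0765]
ee_rot: [0.05, 3.14, -0.002]
force: [-6.8, -2.5, 19.1]
width: 0.008
```

Emit:
move_arm --pt "0 0 -0.2 0 0 0" --pt "0 0 0 0 0 0"

```text
clock: 41.5
position: [0.5929, 0.0443, 0.0761]
ee_rot: [0.05, 3.14, -0.003]
force: [-12.5, -4.1, 37.6]
width: 0.005
```

Emit:
move_arm --pt "0 0 1 0 0 0" --pt "0 0 3 0 0 0" --pt "0 0 4.5 0 0 0" --pt "0 1.5 4.5 0 0 0" --pt "0 1.5 4.5 0 0 0" --pt "0 1.5 3 0 0 0" --pt "0 1.5 3 0 0 0" --pt "0 0 0 0 0 0"

```text
clock: 42.3
position: [0.5937, 0.1081, 0.3123]
ee_rot: [0.044, 3.135, 0.005]
force: [-0.5, 1.6, -0.8]
width: 0.007
```

Emit:
move_arm --pt "0 0 0 0 0 0" --pt "0 0 0 0 0 0" --pt "0 0 0 0 0 0"

```text
clock: 42.6
position: [0.5925, 0.103, 0.3063]
ee_rot: [-0.051, -3.139, 0.001]
force: [-0.4, -0.3, -0.8]
width: 0.007
```

```bash
python3 - <<'E'
from h import *
st(); a=cam('wrist'); b=cam('side'); t=cam('top')
im=np.vstack([cv2.resize(a['img'][50:250,80:480],None,fx=2,fy=2),np.hstack([cv2.resize(b['img'][100:165,170:370],None,fx=3,fy=3),cv2.resize(t['img'][100:165,150:217],None,fx=3,fy=3)[:,:200]])])
cv2.imwrite('pics/w12.png',im[:,:,::-1])
E
```

```text
pos [0.5925 0.103  0.3063] yaw 178.1 z [-0.002 -0.001 -1.   ] F [-0.4 -0.3 -0.8] T [ 0.07 -0.16  0.01] w 0.007 q [ 0.28  0.48 -0.82  1.49  0.36  1.33  0.97] t 42.6
```

View pics/w12.png

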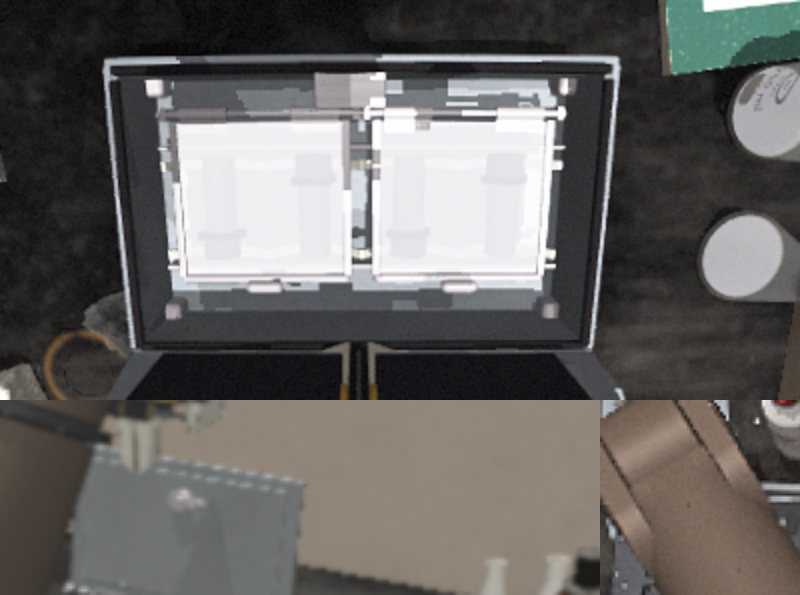

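w12: both flaps lie flat and caught, with all four vials under them. Next I'll move behind the lid, to the right of the T-handle.

Emit:
move_arm --pt "0 -1.5 1.4 0 0 0" --pt "4 -1.2 0 0 0 0" --pt "4 -1.2 0 0 0 0" --pt "4 -1.2 0 0 0 0" --pt "4 -1.1 0 0 0 0" --pt "0 0 0 0 0 0" --pt "0 0 -2 0 0 0" --pt "0 0 -2 0 0 0"

```text
clock: 43.55
position: [0.753, 0.0425, 0.281]
ee_rot: [0.05, 3.141, 0.001]
force: [0.3, 0.2, -0.5]
width: 0.005
```

Emit:
move_arm --pt "0 0 -1.6 0 0 0" --pt "0 0 -1.5 0 0 0" --pt "0 0 0 0 0 0" --pt "-0.5 0 0 0 0 0" --pt "-1 0 0 0 0 0" --pt "-0.4 0 0 0 0 0"

```text
clock: 44.15
position: [0.7335, 0.0426, 0.2523]
ee_rot: [0.049, 3.14, 0.001]
force: [0.4, 0.6, -0.0]
width: 0.007
```

```bash
python3 - <<'E'
from h import *
st()
E
```

```text
pos [0.7335 0.0426 0.2523] yaw 178.2 z [ 0.002  0.    -1.   ] F [ 0.4  0.6 -0. ] T [ 0.1  -0.18  0.01] w 0.007 q [ 0.25  0.72 -0.74  1.2   0.47  1.38  1.09] t 44.1
```

Emit:
move_arm --pt "-1.6 0 0.3 0 0 0" --pt "-1.6 0 0.4 0 0 0" --pt "-1.6 0 0.3 0 0 0" --pt "-1.5 0 0 0 0 0" --pt "-1.4 0 -0.1 0 0 0" --pt "-1.4 0 0 0 0 0"

```text
clock: 44.75
position: [0.6432, 0.0426, 0.261]
ee_rot: [0.05, 3.138, 0.001]
force: [3.7, 0.0, -1.4]
width: 0.002
```

```bash
python3 - <<'E'
from h import *
st(); b=cam('side'); im=np.hstack([cv2.resize(b['img'][80:230,150:290],None,fx=3,fy=3)])
cv2.imwrite('pics/s2.png',im[:,:,::-1])
for o in outline_of('side','lid'): print(o['p'],o['rect'])
E
```

```text
pos [0.6432 0.0426 0.261 ] yaw 178.2 z [ 0.003  0.001 -1.   ] F [ 3.7  0.  -1.4] T [ 0.22 -0.84  0.03] w 0.002 q [ 0.34  0.58 -0.8   1.45  0.42  1.28  1.05] t 44.8
0.75 [193.6, 123.8, 69.3, 50.9]
0.31 [344.2, 231.8, -0.3, 3.4]
```

Emit:
move_arm --pt "-1.5 0 -0.5 0 0 0" --pt "-1.5 0 -0.5 0 0 0" --pt "-1.5 0 -0.6 0 0 0" --pt "-1.1 0 -0.8 0 0 0" --pt "-1.1 0 -0.8 0 0 0" --pt "-1 0 -0.9 0 0 0"

```text
clock: 45.45
position: [0.5667, 0.0426, 0.2196]
ee_rot: [0.05, 3.139, 0.001]
force: [-0.2, 0.9, 2.1]
width: 0.003
```

Emit:
move_arm --pt "-0.9 0 -1.1 0 0 0" --pt "-0.8 0 -1.1 0 0 0" --pt "-0.8 0 -1 0 0 0" --pt "-0.7 0 -1.4 0 0 0" --pt "-0.7 0 -1.5 0 0 0"

```text
clock: 45.95
position: [0.528, 0.0425, 0.1583]
ee_rot: [0.05, 3.139, 0.001]
force: [1.3, -0.1, 1.4]
width: 0.007
```

Emit:
move_arm --pt "-0.3 0 -1.2 0 0 0" --pt "-0.3 0 -1.2 0 0 0" --pt "-0.1 0 -0.7 0 0 0" --pt "-0.1 0 -0.7 0 0 0" --pt "0 0 -0.4 0 0 0"

```text
clock: 46.45
position: [0.5189, 0.0421, 0.1152]
ee_rot: [-0.05, -3.141, 0.0]
force: [-0.4, -0.1, -0.0]
width: 0.006
```

```bash
python3 - <<'E'
from h import *
st()
E
```

```text
pos [0.5189 0.0421 0.1152] yaw 178.2 z [-0. -0. -1.] F [-0.4 -0.1 -0. ] T [ 0.01 -0.06  0.01] w 0.006 q [ 0.38  0.54 -0.77  1.93  0.49  0.87  0.89] t 46.5
```

Emit:
move_arm --pt "0 0 -0.2 0 0 0" --pt "0 0 0 0 0 0"

```text
clock: 46.65
position: [0.519, 0.0421, 0.1138]
ee_rot: [-0.05, -3.141, 0.0]
force: [-1.0, -1.3, 1.6]
width: 0.003
```

Emit:
move_arm --pt "0 0 -0.15 0 0 0" --pt "0 0 0 0 0 0"

```text
clock: 46.85
position: [0.519, 0.0421, 0.1128]
ee_rot: [0.05, 3.141, -0.001]
force: [-2.7, -1.0, 7.0]
width: 0.005
```

```bash
python3 - <<'E'
from h import *
st()
E
```

```text
pos [0.519  0.0421 0.1128] yaw 178.2 z [ 0. -0. -1.] F [-2.7 -1.   7. ] T [-0.08  0.52  0.  ] w 0.005 q [ 0.38  0.55 -0.77  1.93  0.5   0.86  0.88] t 46.9
```

Emit:
move_arm --pt "0 0 1 0 0 0" --pt "0 0 4 0 0 0" --pt "0 0 4.5 0 0 0" --pt "2 1.6 4.5 0 0 0" --pt "2 1.6 3 0 0 0" --pt "2 1.6 2 0 0 0" --pt "2 1.6 0 0 0 0" --pt "0 0 0 0 0 0" --grip 0.45

```text
clock: 47.65
position: [0.5999, 0.1081, 0.3019]
ee_rot: [0.047, 3.139, 0.004]
force: [-1.2, 0.3, -0.2]
width: 0.443
```

Emit:
move_arm --pt "0 0 0 0 0 0" --pt "0 0 0 0 0 0" --pt "0 0 0 0 0 0"

```text
clock: 47.95
position: [0.5977, 0.1047, 0.3007]
ee_rot: [-0.051, -3.141, 0.001]
force: [0.2, 0.3, -0.1]
width: 0.445
```

```bash
python3 - <<'E'
from h import *
st(); a=cam('wrist'); p=[.580,.1065,-.032]
L=[[-.043-.037,0,.134],[-.043+.037,0,.134],[-.043,0,.134]]; pp=proj(a,case_pts(p,L)); print(pp)
for o in outline_of('wrist','latch_grip'):
    if o['p']>.2:
        ys,xs=np.nonzero(o['mask']); print(o['p'],o['rect']); P=back(a,np.c_[xs,ys],.134)[:,:2]*1000; print(cv2.minAreaRect(P.astype(np.float32)))
save(a,'w13.png',(80,20,480,260),2,pp)
E
```

```text
pos [0.5977 0.1047 0.3007] yaw 178.1 z [-0.    -0.001 -1.   ] F [ 0.2  0.3 -0.1] T [ 0.09 -0.13  0.03] w 0.445 q [ 0.29  0.5  -0.84  1.49  0.38  1.33  0.95] t 48.0
[[259.74824133  80.01177175]
 [259.69359543 156.55630994]
 [259.72102211 119.30144961]]
0.74 [0.0, 125.5, 49.1, 14.4]
((539.4111328125, -138.62783813476562), (8.348947525024414, 57.248470306396484), 2.2365305423736572)
0.67 [244.4, 76.8, 27.8, 76.5]
((534.2494506835938, 106.72836303710938), (24.656139373779297, 72.22866821289062), 88.7011947631836)
```

View pics/w13.png

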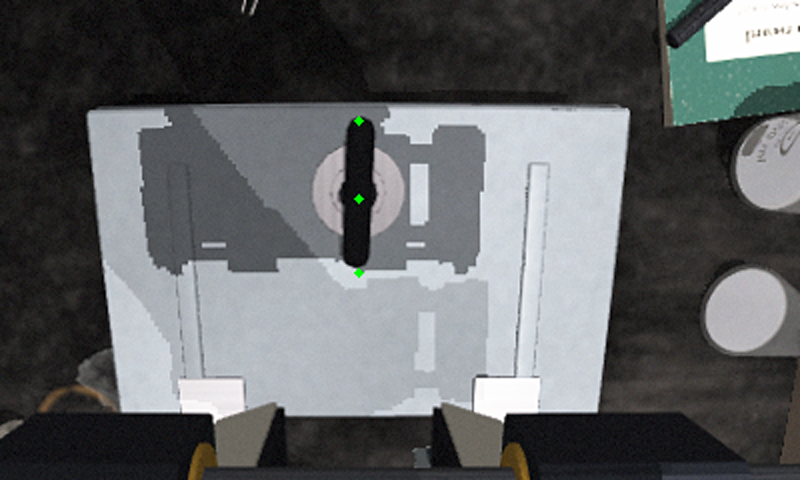

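w13: the lid is shut flat. The T-handle bar lies along case x at native px (259,117), centre about (0.535, 0.108). Gripping it.

Emit:
move_arm --pt "-3.2 0.2 0 0 0 0" --pt "-3.1 0.1 0 0 0 0" --pt "0 0 -4 0 0 0" --pt "0 0 -4 0 0 0" --pt "0 0 -4 0 0 0" --pt "0 0 -3 0 0 0" --pt "0 0 -1 0 0 0" --pt "0 0 -1 0 0 0"

```text
clock: 48.85
position: [0.5353, 0.1085, 0.1306]
ee_rot: [-0.05, -3.141, -0.0]
force: [1.0, -0.4, 0.2]
width: 0.45
```

Emit:
move_arm --pt "0 0 0 0 0 0" --pt "0 0 0 0 0 0" --pt "0 0 0 0 0 0" --pt "0 0 0 0 0 0" --pt "0 0 0 0 0 0" --pt "0 0 0 0 0 0" --grip 0 --force 50

```text
clock: 49.45
position: [0.5359, 0.1066, 0.1317]
ee_rot: [0.052, 3.14, -0.004]
force: [-1.1, -5.6, 4.7]
width: 0.192
```

```bash
python3 - <<'E'
from h import *
st()
E
```

```text
pos [0.5359 0.1066 0.1317] yaw 178.1 z [ 0.001 -0.003 -1.   ] F [-1.1 -5.6  4.7] T [-1.33 -0.07  0.06] w 0.192 q [ 0.26  0.56 -0.79  1.85  0.49  0.93  0.79] t 49.5
```

Emit:
move_arm --pt "0 -0.15 0.1 0 0 -3" --pt "0 0 0 0 0 -5" --pt "0 0 0 0 0 -5" --pt "0 0 0 0 0 -5" --pt "0 0 0 0 0 -5" --pt "0 0 0 0 0 -5" --pt "0 0 0 0 0 0"

```text
clock: 50.15
position: [0.5357, 0.1055, 0.1325]
ee_rot: [0.814, 3.033, -0.003]
force: [0.2, -5.1, 0.2]
width: 0.193
```

```bash
python3 - <<'E'
from h import *
st()
E
```

```text
pos [0.5357 0.1055 0.1325] yaw 149.9 z [ 0.001 -0.002 -1.   ] F [ 0.2 -5.1  0.2] T [-1.22 -0.22 -0.01] w 0.193 q [ 0.19  0.52 -0.66  1.86  0.41  0.9   0.37] t 50.1
```

Emit:
move_arm --pt "0 -0.15 0 0 0 -5" --pt "0 0 0 0 0 -5" --pt "0 0 0 0 0 -5" --pt "0 0 0 0 0 -5" --pt "0 0 0 0 0 -5" --pt "0 0 0 0 0 -5" --pt "0 0 0 0 0 0"

```text
clock: 50.85
position: [0.5348, 0.1046, 0.1318]
ee_rot: [1.568, 2.722, -0.003]
force: [0.3, -5.1, -2.8]
width: 0.199
```

```bash
python3 - <<'E'
from h import *
st()
E
```

```text
pos [0.5348 0.1046 0.1318] yaw 120.1 z [-0.001 -0.002 -1.   ] F [ 0.3 -5.1 -2.8] T [-1.08  0.23 -0.  ] w 0.199 q [ 0.1   0.49 -0.53  1.87  0.32  0.87 -0.07] t 50.9
```

Emit:
move_arm --pt "0 -0.1 0 0 0 -5" --pt "0 0 0 0 0 -5" --pt "0 0 0 0 0 -5" --pt "0 0 0 0 0 -5" --pt "0 0 0 0 0 -5" --pt "0 0 0 0 0 -5" --pt "0 0 0 0 0 -4" --pt "0 0 0 0 0 0"

```text
clock: 51.65
position: [0.5332, 0.1044, 0.1306]
ee_rot: [-2.29, -2.148, 0.006]
force: [-3.8, -1.3, -11.3]
width: 0.196
```

```bash
python3 - <<'E'
from h import *
st()
E
```

```text
pos [0.5332 0.1044 0.1306] yaw 86.3 z [-0.004 -0.001 -1.   ] F [ -3.8  -1.3 -11.3] T [-0.53  0.95  0.33] w 0.196 q [-0.01  0.47 -0.39  1.88  0.23  0.84 -0.57] t 51.6
```

Emit:
move_arm --pt "0 0 -0.15 0 0 -3" --pt "0 0 0 0 0 -3" --pt "0 0 0 0 0 0"

```text
clock: 51.95
position: [0.533, 0.1038, 0.1301]
ee_rot: [-2.399, -2.027, 0.007]
force: [-10.0, -5.6, 1.8]
width: 0.194
```

```bash
python3 - <<'E'
from h import *
st()
E
```

```text
pos [0.533  0.1038 0.1301] yaw 80.4 z [-0.004 -0.002 -1.   ] F [-10.   -5.6   1.8] T [-1.21  2.    0.53] w 0.194 q [-0.02  0.46 -0.36  1.88  0.21  0.84 -0.66] t 52.0
```

Emit:
move_arm --pt "0 0 0 0 0 0" --pt "0 0 0 0 0 0" --pt "0 0 0 0 0 0" --pt "0 0 0 0 0 0" --grip 0.5

```text
clock: 52.35
position: [0.536, 0.1052, 0.1308]
ee_rot: [2.402, 2.025, 0.003]
force: [0.4, 0.6, -0.2]
width: 0.477
```

Emit:
move_arm --pt "0 0 2 0 0 0" --pt "0 0 4 0 0 0" --pt "0 0 4 0 0 0" --pt "0 -2 4 0 0 0" --pt "0 -2 3 0 0 0" --pt "0 -2 0 0 0 0" --pt "0 0 0 0 0 0" --pt "0 0 0 0 0 0"

```text
clock: 53.15
position: [0.5352, 0.0448, 0.3001]
ee_rot: [-2.403, -2.023, -0.001]
force: [-0.3, 0.1, 0.0]
width: 0.5
```

Emit:
move_arm --pt "0 0 0 0 0 0" --pt "0 0 0 0 0 0" --pt "0 0 0 0 0 0"

```text
clock: 53.45
position: [0.535, 0.0454, 0.2998]
ee_rot: [-2.402, -2.024, 0.001]
force: [-0.4, -0.5, -0.5]
width: 0.497
```

```bash
python3 - <<'E'
from h import *
st(); a=cam('wrist')
for o in outline_of('wrist','latch_grip'):
    if o['p']>.2:
        ys,xs=np.nonzero(o['mask']&(a['img'].max(2)<60)); print(o['p'],o['rect'],len(xs))
        if len(xs)>20:
            P=back(a,np.c_[xs,ys],.134)[:,:2]; d=P-P.mean(0); w,v=np.linalg.eigh(d.T@d); print('mid',P.mean(0),'axis deg',np.degrees(np.arctan2(v[1,1],v[0,1])))
save(a,'w14.png',(40,0,440,260),2)
E
```

```text
pos [0.535  0.0454 0.2998] yaw 80.3 z [-0.001  0.    -1.   ] F [-0.4 -0.5 -0.5] T [ 0.04 -0.08 -0.03] w 0.497 q [ 0.11  0.28 -0.37  1.68  0.11  1.2  -0.46] t 53.5
0.6 [237.0, 87.6, 24.5, 71.4] 896
mid [0.53438752 0.10739477] axis deg 86.92104533698405
```

```bash
python3 - <<'E'
from h import *
a=cv2.imread('pics/w14.png'); t=cam('top'); s=cam('side')
b=np.hstack([cv2.resize(t['img'][140:280,100:400,::-1],(400,187)),cv2.resize(s['img'][110:300,130:400,::-1],(266,187))])
b=np.hstack([b,np.zeros((187,800-b.shape[1],3),np.uint8)])
cv2.imwrite('pics/f.png',np.vstack([a[:410],b]))
E
```

```text
(no output)
```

View pics/f.png

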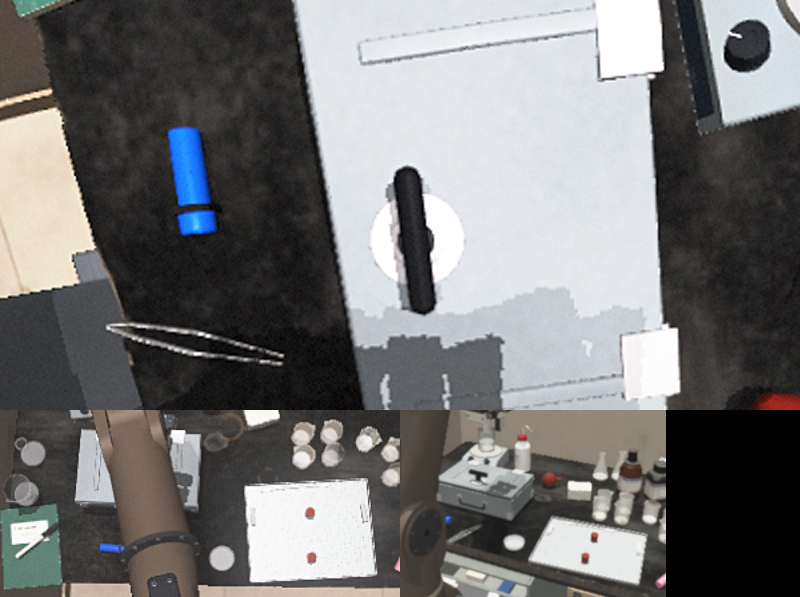

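The final picture shows the lid shut, the handle turned across the lid, and only the stoppers, cuvettes and spatula left in the tray. The flasks are standing and the blue and pink look-alikes are untouched. Handing in.

```bash
python3 -c "
from cell import workorder
print(workorder.sign_off())"
```

```text
the job is handed in; nothing more can be done
None
```

The job is done and handed in at about 54 s on the robot's clock. All four vials are in the case, both flaps are caught, the lid is shut and the T-handle is turned to its stop.

- **Vials:** each of the four grey vials lies in its own cradle, between the end stops. A picture taken before the lid closed showed them there under the flaps.
- **Flaps:** both were pressed to a hard stop and stayed flat after the fingers lifted. The right flap took a reading of about 38 N on that last press, close to the 40 N limit, though it was the fingertips pressing and not the gripper's body.
- **Lid:** it shut onto its gasket at about 7 N.
- **Latch:** the handle turned about 91.3° (1.59 rad, against a stop at 1.60). It felt firm at the end, at about 0.5 N m.
- **Left alone:** the last pictures show the two stoppers still in the tray, the flask standing, and the blue look-alike undisturbed. In those small pictures I could see the cuvettes and spatula only faintly, and only part of the pink look-alike.

Two measurements disagreed along the way. The first case fit was about 1 cm off because the arm had not settled, and I refitted it before placing anything. The jaws closed to about 18 mm on the 14 mm handle bar, probably on its hub, but the bar still turned with them. I had no direct reading that the latch drew the lid fully down; that rests on the final handle angle and the pull felt while turning.

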